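Finish the started column of soap cartons and call for collection

ROBOT

A 6-joint arm with a two-finger parallel gripper is mounted at the origin on the work surface. World frame = base frame: x ahead of the robot, y to its left, z up, the work surface at z = 0. Lengths are in m, angles in degrees, forces in N, time in s.
With the tool pointing down it reaches from about 0.4 to 0.825 m from the base axis. Payload 7 kg.
Tool frame: the origin (TCP) lies on the centre line of the jaws, within the pads' length; the fingertips stand 22 mm ahead of it and the grasp point (between the pads) lies 3 mm ahead of it (ctrl.finger_overhang is the distance from the TCP to the fingertips, in m); z points along the fingers, y is the line along which they close (so a half turn about z gives the same grasp; the last joint's range is limited). The gripper opens to 88 mm and grips with 3 to 60 N. Pads are 19 mm wide; open, the fingers measure 130 mm over their backs; the gripper's body (78 mm by 193 mm) begins 47 mm behind the grasp point.
Start: joints at [-49.612, 20.546, 0.682, 0, -70.136, -16.507], TCP at [0.273, -0.617, 0.249] pointing down, gripper open.
Joint ranges: [-176.03, 176.03], [-82.01, 121.73], [-58.28, 71.71], [-173.87, 95.51], [-174.79, -0.11], [-173.66, 173.66]. Speed limits (degrees/s): [136.94, 136.94, 172.46, 180, 180, 180].

INTERFACE

Orientations are given as [roll, pitch, yaw] about the fixed x, y, z axes, in that order (R = Rz(yaw) Ry(pitch) Rx(roll)).
In Python, from plant import ctrl gives the robot as it stands. The module is installed in compiled form; this text tells all that it offers.
- The arm moves only by the shell command python3 -m creep 'ROWS'. ROWS is JSON, a list of rows, each an object with "grip": the closure, from 0 (fully open) to 1 (shut); "delta_pos": the shift along the tool's x, y, z scaled (see below), a list of three; "rotation": the turn, a rotation vector about the tool's x, y, z scaled (see below), a list of three. A call has 1 to 5 rows; each row is the pose to reach, as a shift and turn from the pose commanded when the call began, along the tool's axes at that moment; what a row does not reach only later rows make up. The controller multiplies each number of a shift by 10 cm and each number of a turn by pi/2 rad. A row lasts 1/10 s, in which the tool goes at most 50 mm and 8.59 degrees, less where a joint would pass 70% of its speed; a pose out of reach is approached as far as the arm can. A call with a number of a shift or a turn outside -1 to 1 is refused whole. A call with a gripper value outside its range is refused whole. The fingers move at their own pace and stop on an object; the grip force is fixed at half the most. Time passes only in rows, so rows that repeat a pose let the fingers close. It gives the time, the measured TCP pose, the force, the opening and the grip force at its end, in the units of the state.
- ctrl.get_obs(): the state, without advancing time (a new reading comes with each control period).
- ctrl.snapshot(name): name is "scene" or "side" or "wrist"; returns a dict with "color" (480x640x3 uint8, red, green, blue), "intrinsics" (3x3 intrinsics, pixels), "R" (3x3) and "t" (3): a world point X has camera coordinates R X + t. Camera axes: x right, y down, z forward; pixel columns grow to the right and rows downward; lengths in m; the calibration is good to about 2 mm. A picture is of the moment at which its call begins. There is no depth.
- ctrl.close_job(): hands the job in; it is judged then, once.
The state is a dict: "clock": time; "joint_pos": joint angles; "qvel": joint speeds; "tau": joint torques, N m; "tool_pos": TCP position; "orientation": TCP orientation; "force": force on the tool from outside, world axes, zero at the start; "moment": the same for the moment, N m; "opening": finger opening in m; "gripper_force": force on a finger pad.
Only numpy, scipy, OpenCV 4.12 (cv2) and the standard library are available. Lean on these libraries where they do the work, as an engineer would, in place of code of your own. Each camera call takes 0.05 s, during which the arm holds its last target. There are 200 camera calls.

TASK

One of the two dispatch boards already has the first soap carton on it: stack all the loose white cartons lying about the table flat and squarely on that one, one above the other in a single column, with long sides in line. Then lay the wooden cover plate squarely on top, grip bar upward, let go, and only then push the toggle lever at that board fully over to its other side. Leave the other board's lever, the tape and the glue bottle alone.

Things in the scene. Friction and masses are not known exactly. Their poses are not given: they have to be found in the camera images.
- board_a: Fixed plywood dispatch board on the robot's left (+y) side, 150 x 110 mm and 15 mm thick; origin at the centre of its underside, z up, long side along its own x. A small toggle lever stands just beyond its far end, on its +x axis 140 mm from the origin.
- first_a: The first carton of the column, if the column has been started on board_a (None when that board is empty); same white carton as the others, 110 mm long (own x), 64 mm wide (own y), 36 mm high, lying flat on the board. Origin at the centre of its underside, z up.
- lever_a (a joint): Black toggle lever of board_a, 80 mm long on a small grey block. 0 rad: leaning over to the board's own -y side (idle); 1 rad: fully over to the board's own +y side (calls for collection). It stays where it is left.
- lever_a_tip (a point): The free upper end of the lever of board_a.
- board_b: Fixed plywood dispatch board on the robot's right (-y) side, 150 x 110 mm and 15 mm thick; origin at the centre of its underside, z up, long side along its own x. A small toggle lever stands just beyond its far end, on its +x axis 140 mm from the origin.
- first_b: The first carton of the column, if the column has been started on board_b (None when that board is empty); same white carton as the others, 110 mm long (own x), 64 mm wide (own y), 36 mm high, lying flat on the board. Origin at the centre of its underside, z up.
- lever_b (a joint): Black toggle lever of board_b, 80 mm long on a small grey block. 0 rad: leaning over to the board's own -y side (idle); 1 rad: fully over to the board's own +y side (calls for collection). It stays where it is left.
- lever_b_tip (a point): The free upper end of the lever of board_b.
- carton1: Closed white soap carton with a narrow brown paper band lengthwise round its middle, 110 mm long (own x), 64 mm wide (own y), 36 mm high, about 0.2 kg, lying flat on the table; may be absent (None). Origin at the centre of its underside (the face that is down at the start), z up.
- carton2: Closed white soap carton with a narrow brown paper band lengthwise round its middle, 110 mm long (own x), 64 mm wide (own y), 36 mm high, about 0.2 kg, lying flat on the table; may be absent (None). Origin at the centre of its underside (the face that is down at the start), z up.
- carton3: Closed white soap carton with a narrow brown paper band lengthwise round its middle, 110 mm long (own x), 64 mm wide (own y), 36 mm high, about 0.2 kg, lying flat on the table; may be absent (None). Origin at the centre of its underside (the face that is down at the start), z up.
- carton4: Closed white soap carton with a narrow brown paper band lengthwise round its middle, 110 mm long (own x), 64 mm wide (own y), 36 mm high, about 0.2 kg, lying flat on the table; may be absent (None). Origin at the centre of its underside (the face that is down at the start), z up.
- carton5: Closed white soap carton with a narrow brown paper band lengthwise round its middle, 110 mm long (own x), 64 mm wide (own y), 36 mm high, about 0.2 kg, lying flat on the table; may be absent (None). Origin at the centre of its underside (the face that is down at the start), z up.
- plate: Wooden cover plate: a board 110 mm long (own x) by 64 mm wide (own y) and 16 mm thick, with a darker wooden grip bar on top, 70 mm long (along own x), 22 mm wide, rising from 16 to 50 mm above the underside. About 0.3 kg. Origin at the centre of its underside, z up.
- tape: Roll of tape lying flat, 84 mm across and 45 mm high; a bystander. Origin at the centre of its underside.
- glue: Upright glue bottle, 54 mm across and 120 mm high; a bystander. Origin at the centre of its underside.
There are look-alikes about, which are no part of the job. What is shaped like the carton4 but blue is not meant.

How it is judged:
By the outcome, as a careful person would: the job done as asked, in the order asked, and still so for the second after the job is handed in, with the robot touching nothing.
Of first_a, first_b only 1 to 1 are there at a start; the rules pass over those that are not, and their reading is None.
Of carton1, carton2, carton3, carton4, carton5 only 4 to 5 are there at a start; the rules pass over those that are not, and their reading is None.
At some moment in a run one of plate may be knocked a few centimetres aside while the robot is not near it.
Once in a run the grip may slacken for a moment while it holds something.
It also fails if it takes over 210 s, if anything falls off the work surface, if the arm or the gripper's body presses on something with over 40 N, if the wrist force passes 120 N, or if a joint passes its speed limit or range.

## Working session

There is one attempt and no reset: what is moved stays moved. The work goes in short steps, Python scripts to look and compute and a shell command to move; the robot and the scene stay as the last step left them, time stands still between calls to the robot, and variables do not carry over. Pictures are saved under pics/ and viewed, at most 17 in all, crops included, and the job is handed in when it is done.

```bash
mkdir -p pics
cat > h.py <<'E'
import numpy as np, cv2
from plant import ctrl
def snap(n,f=None):
    s=ctrl.snapshot(n)
    if f: cv2.imwrite('pics/'+f,s['color'][:,:,::-1])
    return s
def ray(s,px,z):
    K,R,t=map(np.array,(s['intrinsics'],s['R'],s['t']))
    d=R.T@np.linalg.inv(K)@np.array([px[0],px[1],1.]); c=-R.T@t
    return c+d*(z-c[2])/d[2]
def proj(s,X):
    p=np.array(s['intrinsics'])@(np.array(s['R'])@np.array(X)+np.array(s['t'])); return p[:2]/p[2]
E
python3 - <<'E'
from h import *
import time
for n in ('scene','side','wrist'):
    s=snap(n,n+'0.png'); R=np.array(s['R']);print(n,-R.T@np.array(s['t']),R[2],s['intrinsics'][0][0])
o=ctrl.get_obs();print({k:np.round(v,3) for k,v in o.items()})
E
```

```text
scene [1.41113727 0.095458   0.70678685] [-0.8028187  -0.0575388  -0.59344033] 437.29507745187203
side [0.2291251  0.81688041 1.09478487] [ 0.24910961 -0.58553494 -0.77142287] 616.1287842852822
wrist [ 0.20934606 -0.64509037  0.38334086] [ 0.23419787  0.10478179 -0.96652581] 354.4734548968697
{'clock': np.float64(0.15), 'joint_pos': array([-4.9613e+01,  2.0586e+01,  6.4700e-01, -1.3000e-02, -7.0133e+01,
       -1.6506e+01]), 'qvel': array([ 0.051, -0.053,  0.233,  0.13 ,  0.002,  0.017]), 'tau': array([-1.0000e-03, -5.8328e+01,  2.9329e+01,  7.0010e+00,  9.0000e-03,
       -0.0000e+00]), 'tool_pos': array([ 0.273, -0.617,  0.248]), 'orientation': array([ 1.79927e+02, -8.00000e-03, -1.56124e+02]), 'force': array([-1.161, -0.446,  0.165]), 'moment': array([ 0.014, -0.026, -0.029]), 'gripper_force': np.float64(0.0), 'opening': np.float64(0.088)}
```

View pics/scene0.png

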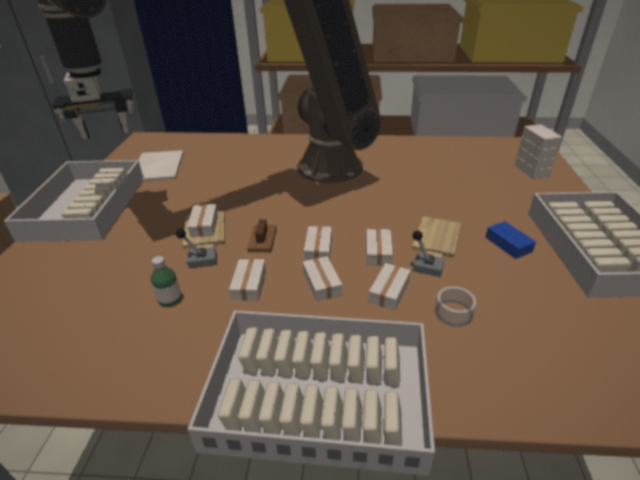

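View pics/side0.png

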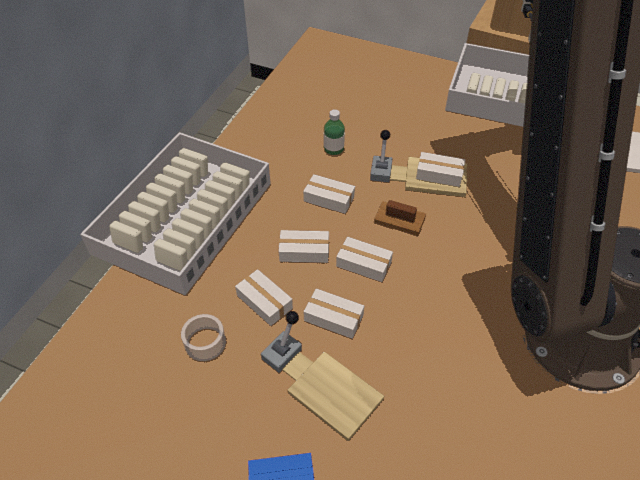

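Loose white cartons, scene/side pixels: (248,279)/(330,193), (318,243)/(364,258), (322,278)/(304,246), (379,246)/(334,312), (390,286)/(264,297). That makes five. The first carton is on board_b, at scene (203,222) and side (440,168). The blue block at scene (510,239) is the look-alike. The plate is at scene (262,236), with the tape at (456,305) and the glue at (167,282).

```bash
cat > rough.py <<'E'
from h import *
from itertools import product
def tri(views):
    A=[];b=[]
    for s,p in views:
        K,R,t=map(np.array,(s['intrinsics'],s['R'],s['t']));d=R.T@np.linalg.inv(K)@np.array([*p,1.]);d/=np.linalg.norm(d)
        P=np.eye(3)-np.outer(d,d);A.append(P);b.append(P@(-R.T@t))
    return np.linalg.lstsq(np.vstack(A),np.hstack(b),rcond=None)[0]
E
python3 - <<'E'
from rough import *
a,b=snap('scene'),snap('side')
for n,p,q in [('c1',(249,272),(331,188)),('c2',(318,240),(366,252)),('c3',(321,272),(304,241)),('c4',(379,243),(336,307)),('c5',(391,281),(266,292)),('first',(203,216),(441,160)),('plate bar',(262,227),(401,207)),('leverb tip',(181,233),(385,135)),('levera tip',(417,235),(292,317)),('boardb',(205,236),(437,182))]:
    print(n,np.round(tri([(a,p),(b,q)]),3), np.round(ray(b,q,.036)[:2],3))
# seg side
im=cv2.cvtColor(b['color'],cv2.COLOR_RGB2HSV)
for q in [(331,188),(320,190),(345,195),(340,205),(330,178),(300,260),(400,210),(300,190)]: print(q,im[q[1],q[0]],)
E
```

```text
c1 [ 0.626 -0.156  0.036] [ 0.626 -0.159]
c2 [ 0.48  -0.005  0.031] [ 0.478 -0.007]
c3 [0.617 0.017 0.034] [0.617 0.019]
c4 [0.485 0.155 0.03 ] [0.483 0.154]
c5 [0.635 0.178 0.031] [0.632 0.177]
first [ 0.408 -0.333  0.052] [ 0.41  -0.361]
plate bar [ 0.449 -0.157  0.045] [ 0.451 -0.167]
leverb tip [ 0.554 -0.332  0.091] [ 0.572 -0.395]
levera tip [0.538 0.245 0.093] [0.556 0.212]
boardb [ 0.406 -0.339 -0.022] [ 0.397 -0.281]
(331, 188) [ 16 122 177]
(320, 190) [ 12  24 210]
(345, 195) [ 13  33 201]
(340, 205) [  9  31 114]
(330, 178) [ 14 111 163]
(300, 260) [ 15  21 121]
(400, 210) [ 11 132  60]
(300, 190) [ 15 115 167]
```

View pics/wrist0.png

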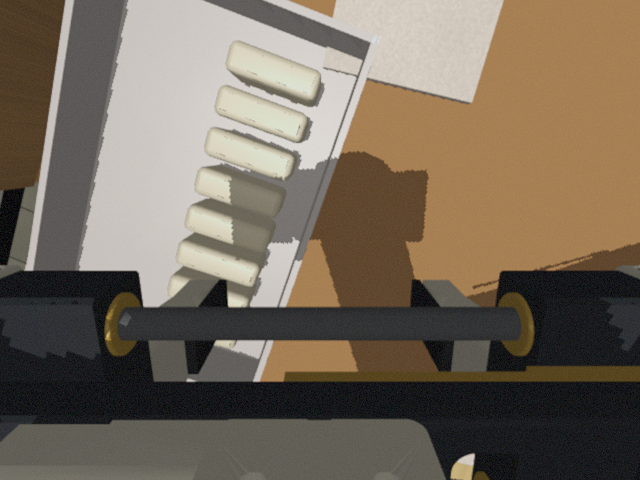

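```bash
cat > rough2.py <<'E'
from rough import *
def rects(s,z,vmin=160,lo=1500,roi=None,smax=60):
    """white top faces -> (centre, size, long-side yaw) on the plane z"""
    im=cv2.cvtColor(s['color'],cv2.COLOR_RGB2HSV)
    m=((im[...,1]<smax)&(im[...,2]>vmin)).astype(np.uint8)*255
    if roi is not None:
        k=np.zeros_like(m);x0,y0,x1,y1=roi;k[y0:y1,x0:x1]=1;m*=k
    m=cv2.morphologyEx(m,cv2.MORPH_CLOSE,np.ones((9,9)))
    m=cv2.morphologyEx(m,cv2.MORPH_OPEN,np.ones((3,3)))
    out=[]
    for c in cv2.findContours(m,cv2.RETR_EXTERNAL,cv2.CHAIN_APPROX_NONE)[0]:
        if cv2.contourArea(c)<lo: continue
        P=np.array([ray(s,p,z)[:2] for p in c[:,0]])*1000
        (cx,cy),(w,h),a=cv2.minAreaRect(P.astype(np.float32))
        if w<h: w,h,a=h,w,a-90
        a=(a+90)%180-90
        px=c[:,0].mean(0)
        out.append((round(cx/1000,4),round(cy/1000,4),round(w),round(h),round(a,1),px.round().astype(int).tolist()))
    return out
E
python3 - <<'E'
from rough2 import *
for n in ('side','scene'):
    s=snap(n); print(n)
    for z in (.036,.051):
        for r in rects(s,z,vmin=150 if n=='side' else 140,lo=300 if n=='scene' else 500):
            if .3<r[0]<.8 and 80<r[2]<150 : print(z,r)
    # board: tan
    im=cv2.cvtColor(s['color'],cv2.COLOR_RGB2HSV); 
    for q in ([(335,395),(320,400),(385,135),(405,212),(430,187)] if n=='side' else [(440,236),(262,228),(255,245),(203,216)]): print(q,im[q[1],q[0]])
E
```

```text
side
0.036 (0.486, 0.1585, 110, 64, 0.1, [334, 309])
0.036 (0.6378, 0.1797, 111, 64, -21.5, [263, 292])
0.036 (0.4791, -0.0002, 109, 64, -0.4, [365, 254])
0.036 (0.6175, 0.0191, 109, 64, 21.9, [304, 241])
0.036 (0.6303, -0.1558, 110, 64, 1.3, [329, 189])
0.036 (0.4063, -0.3475, 111, 65, 8.5, [441, 164])
0.051 (0.4823, 0.1679, 108, 63, 0.1, [334, 309])
0.051 (0.632, 0.1888, 109, 63, -21.5, [263, 292])
0.051 (0.4755, 0.0114, 108, 63, -0.4, [365, 254])
0.051 (0.612, 0.0304, 108, 63, 21.9, [304, 241])
0.051 (0.6246, -0.142, 108, 63, 1.3, [329, 189])
0.051 (0.4038, -0.331, 110, 64, 8.5, [441, 164])
(335, 395) [ 20  89 191]
(320, 400) [ 19  92 197]
(385, 135) [120   9  28]
(405, 212) [ 13 154  48]
(430, 187) [ 20  92 189]
scene
0.036 (0.6335, -0.1576, 110, 64, 1.8, [247, 274])
0.036 (0.384, -0.3438, 114, 66, 9.0, [201, 215])
0.051 (0.6509, -0.1519, 108, 62, 1.8, [247, 274])
0.051 (0.407, -0.3339, 111, 64, 9.0, [201, 215])
(440, 236) [ 19  90 155]
(262, 228) [  9 126  79]
(255, 245) [ 13 127 110]
(203, 216) [ 14  67 153]
```

The column is on board_b: the first carton's top centre is about (0.4055, -0.3325) with yaw about 8.7°. The two views agree only at z = 0.051, and at 0.036 for the loose cartons. Next is a helper that turns a target pose into move units.

```bash
cat > plan.py <<'E'
import sys
from h import *
from scipy.spatial.transform import Rotation as Ro
def plan(*wps):
    """waypoints (x,y,z,yaw) -> per-leg shift (units of 10cm) in tool axes at the leg's start, and turn (units pi/2) as a rotvec"""
    o=ctrl.get_obs(); p=np.array(o['tool_pos']); R=Ro.from_euler('xyz',o['orientation'],degrees=True)
    print('t %.1f'%o['clock'],np.round(p,4),np.round(o['orientation'],1),'open %.4f F'%o['opening'],np.round(o['force'],1),'j6 %.0f'%o['joint_pos'][5])
    for w in wps:
        G=Ro.from_euler('xyz',[180,0,w[3]],degrees=True); q=np.array(w[:3])
        d=R.inv().apply(q-p)*10; r=(R.inv()*G).as_rotvec()/(np.pi/2)
        print('  ->',w,'shift',np.round(d,3),'turn',np.round(r,3)); p,R=q,G
if __name__=='__main__': plan(*[tuple(map(float,a.split(','))) for a in sys.argv[1:]])
E
python3 plan.py .38,-.4,.25,-178.7 .632,-.157,.25,-178.7 .632,-.157,.12,-178.7 .632,-.157,.022,-178.7
python3 - <<'E'
from rough import *
a,b=snap('scene'),snap('side')
for n,p,q in [('blockb',(201,254),(381,163)),('blocka',(429,262),(283,347)),('glue cap',(158,262),(335,114))]: print(n,tri([(a,p),(b,q)]).round(3))
E
```

```text
t 0.3 [ 0.2732 -0.6171  0.2483] [ 180.    -0.  -156.1] open 0.0875 F [ 0.1 -0.3  0.1] j6 -17
  -> (0.38, -0.4, 0.25, -178.7) shift [-1.856  1.553 -0.016] turn [ 0.    -0.     0.251]
  -> (0.632, -0.157, 0.25, -178.7) shift [-2.574  2.372  0.   ] turn [0. 0. 0.]
  -> (0.632, -0.157, 0.12, -178.7) shift [ 0.  -0.   1.3] turn [0. 0. 0.]
  -> (0.632, -0.157, 0.022, -178.7) shift [ 0.   -0.    0.98] turn [0. 0. 0.]
blockb [ 0.548 -0.299  0.025]
blocka [0.548 0.278 0.021]
glue cap [ 0.69  -0.334  0.11 ]
```

```bash
python3 -m creep '[{"grip":0,"delta_pos":[-0.4,0.35,0],"rotation":[0,0,0]},{"grip":0,"delta_pos":[-0.8,0.7,0],"rotation":[0,0,0]},{"grip":0,"delta_pos":[-0.93,0.78,0],"rotation":[0,0,0]}]'
python3 -m creep '[{"grip":0,"delta_pos":[-0.3,0.3,0],"rotation":[0,0,0.08]},{"grip":0,"delta_pos":[-0.6,0.6,0],"rotation":[0,0,0.16]},{"grip":0,"delta_pos":[-0.93,0.78,0],"rotation":[0,0,0.251]},{"grip":0,"delta_pos":[-0.93,0.78,0],"rotation":[0,0,0.251]}]'
python3 -m creep '[{"grip":0,"delta_pos":[-0.43,0.4,0],"rotation":[0,0,0]},{"grip":0,"delta_pos":[-0.86,0.79,0],"rotation":[0,0,0]},{"grip":0,"delta_pos":[-0.86,0.79,0],"rotation":[0,0,0]}]'
python3 -m creep '[{"grip":0,"delta_pos":[-0.43,0.4,0],"rotation":[0,0,0]},{"grip":0,"delta_pos":[-0.86,0.79,0],"rotation":[0,0,0]},{"grip":0,"delta_pos":[-0.86,0.79,0],"rotation":[0,0,0]}]'
python3 plan.py .632,-.157,.25,-178.7 .632,-.157,.12,-178.7
```

```text
clock: 0.75
tool_pos: [0.3274, -0.5055, 0.2489]
orientation: [180.0, 0.0, -156.1]
force: [0.3, -0.7, 0.2]
opening: 0.0877
gripper_force: 0.0
clock: 1.15
tool_pos: [0.3821, -0.3965, 0.2493]
orientation: [-180.0, 0.1, -178.9]
force: [1.3, -0.3, 0.3]
opening: 0.0878
gripper_force: 0.0
clock: 1.45
tool_pos: [0.4667, -0.3165, 0.2488]
orientation: [-180.0, 0.1, -178.5]
force: [0.5, -0.2, -0.3]
opening: 0.0877
gripper_force: 0.0
clock: 1.75
tool_pos: [0.551, -0.2353, 0.2483]
orientation: [-180.0, 0.0, -178.5]
force: [-0.1, -0.7, 0.0]
opening: 0.0876
gripper_force: 0.0
t 1.8 [ 0.551  -0.2353  0.2483] [-180.     0.  -178.5] open 0.0876 F [-0.1 -0.7  0. ] j6 -84
  -> (0.632, -0.157, 0.25, -178.7) shift [-0.83   0.762 -0.016] turn [-0.     0.     0.002]
  -> (0.632, -0.157, 0.12, -178.7) shift [ 0.  -0.   1.3] turn [0. 0. 0.]
```

```bash
python3 -m creep '[{"grip":0,"delta_pos":[-0.42,0.38,0],"rotation":[0,0,0]},{"grip":0,"delta_pos":[-0.83,0.76,0.3],"rotation":[0,0,0]},{"grip":0,"delta_pos":[-0.83,0.76,0.7],"rotation":[0,0,0]},{"grip":0,"delta_pos":[-0.83,0.76,1],"rotation":[0,0,0]},{"grip":0,"delta_pos":[-0.83,0.76,1],"rotation":[0,0,0]}]'
python3 -m creep '[{"grip":0,"delta_pos":[0,0,0.4],"rotation":[0,0,0]},{"grip":0,"delta_pos":[0,0,0.8],"rotation":[0,0,0]},{"grip":0,"delta_pos":[0,0,0.8],"rotation":[0,0,0]}]' | grep -E 'tool_pos|force'
python3 plan.py .632,-.157,.024,-178.7
```

```text
clock: 2.25
tool_pos: [0.6269, -0.1593, 0.1432]
orientation: [179.9, -0.5, -178.7]
force: [-0.8, 0.3, -0.2]
opening: 0.0875
gripper_force: 0.0
tool_pos: [0.6269, -0.1603, 0.0654]
force: [-1.0, -0.5, -0.6]
gripper_force: 0.0
t 2.5 [ 0.6269 -0.1603  0.0654] [ 180.    -0.4 -178.8] open 0.0875 F [-1.  -0.5 -0.6] j6 -92
  -> (0.632, -0.157, 0.024, -178.7) shift [-0.055  0.032  0.414] turn [ 0.    -0.004 -0.001]
```

```bash
python3 -m creep '[{"grip":0,"delta_pos":[-0.05,0.03,0.2],"rotation":[0,0,0]},{"grip":0,"delta_pos":[-0.05,0.03,0.39],"rotation":[0,0,0]},{"grip":0,"delta_pos":[-0.05,0.03,0.39],"rotation":[0,0,0]}]' | grep -E 'tool_pos|orient|force'
python3 -m creep '[{"grip":1,"delta_pos":[0,0,0],"rotation":[0,0,0]},{"grip":1,"delta_pos":[0,0,0],"rotation":[0,0,0]},{"grip":1,"delta_pos":[0,0,0],"rotation":[0,0,0]},{"grip":1,"delta_pos":[0,0,0],"rotation":[0,0,0]},{"grip":1,"delta_pos":[0,0,0],"rotation":[0,0,0]}]'
python3 plan.py .632,-.157,.15,-178.7 .4055,-.3325,.17,-171.3
```

```text
tool_pos: [0.6347, -0.1571, 0.0304]
orientation: [-180.0, -0.1, -178.7]
force: [-0.4, -0.4, 0.2]
gripper_force: 0.0
clock: 3.35
tool_pos: [0.6355, -0.1566, 0.031]
orientation: [-180.0, 0.1, -178.7]
force: [-0.1, -0.3, 7.7]
opening: 0.0637
gripper_force: 30.0
t 3.4 [ 0.6355 -0.1566  0.031 ] [-1.800e+02  1.000e-01 -1.787e+02] open 0.0637 F [-0.1 -0.3  7.7] j6 -92
  -> (0.632, -0.157, 0.15, -178.7) shift [ 0.033 -0.004 -1.19 ] turn [-0.     0.001  0.   ]
  -> (0.4055, -0.3325, 0.17, -171.3) shift [ 2.304 -1.703 -0.2  ] turn [ 0.     0.    -0.082]
```

```bash
python3 -m creep '[{"grip":1,"delta_pos":[0,0,-0.3],"rotation":[0,0,0]},{"grip":1,"delta_pos":[0,0,-0.7],"rotation":[0,0,0]},{"grip":1,"delta_pos":[0,0,-1],"rotation":[0,0,0]},{"grip":1,"delta_pos":[0,0,-1],"rotation":[0,0,0]}]' |grep -E 'open|tool'
python3 -m creep '[{"grip":1,"delta_pos":[0.26,-0.2,-0.2],"rotation":[0,0,0]},{"grip":1,"delta_pos":[0.52,-0.4,-0.4],"rotation":[0,0,0]},{"grip":1,"delta_pos":[0.76,-0.57,-0.4],"rotation":[0,0,0]},{"grip":1,"delta_pos":[0.76,-0.57,-0.4],"rotation":[0,0,0]}]' |grep -E 'open|tool'
python3 -m creep '[{"grip":1,"delta_pos":[0.26,-0.2,0],"rotation":[0,0,0]},{"grip":1,"delta_pos":[0.52,-0.4,0],"rotation":[0,0,0]},{"grip":1,"delta_pos":[0.76,-0.57,0],"rotation":[0,0,0]},{"grip":1,"delta_pos":[0.76,-0.57,0],"rotation":[0,0,0]}]' |grep -E 'open|tool'
python3 -m creep '[{"grip":1,"delta_pos":[0.26,-0.2,0],"rotation":[0,0,-0.03]},{"grip":1,"delta_pos":[0.52,-0.4,0],"rotation":[0,0,-0.06]},{"grip":1,"delta_pos":[0.76,-0.57,0],"rotation":[0,0,-0.082]},{"grip":1,"delta_pos":[0.76,-0.57,0],"rotation":[0,0,-0.082]},{"grip":1,"delta_pos":[0.76,-0.57,0],"rotation":[0,0,-0.082]}]' |grep -E 'open|tool'
python3 plan.py .409,-.332,.11,-171.3 .409,-.332,.083,-171.3
```

```text
tool_pos: [0.6373, -0.1566, 0.1348]
opening: 0.0638
tool_pos: [0.5568, -0.2164, 0.1695]
opening: 0.0638
tool_pos: [0.4822, -0.2747, 0.1685]
opening: 0.0636
tool_pos: [0.4105, -0.3326, 0.1691]
opening: 0.064
t 5.0 [ 0.4105 -0.3326  0.1691] [ 180.    -0.  -171.4] open 0.0640 F [ 0.4  0.  -2.8] j6 -64
  -> (0.409, -0.332, 0.11, -171.3) shift [0.014 0.008 0.591] turn [ 0.    -0.    -0.001]
  -> (0.409, -0.332, 0.083, -171.3) shift [ 0.   -0.    0.27] turn [0. 0. 0.]
```

```bash
python3 -m creep '[{"grip":1,"delta_pos":[0.015,0.01,0.3],"rotation":[0,0,0]},{"grip":1,"delta_pos":[0.015,0.01,0.6],"rotation":[0,0,0]},{"grip":1,"delta_pos":[0.015,0.01,0.75],"rotation":[0,0,0]},{"grip":1,"delta_pos":[0.015,0.01,0.75],"rotation":[0,0,0]},{"grip":1,"delta_pos":[0.015,0.01,0.75],"rotation":[0,0,0]}]' |grep -E 'open|tool|force'
python3 plan.py .409,-.332,.083,-171.3
python3 - <<'E'
from h import *
snap('side','side1.png')
E
```

```text
tool_pos: [0.4099, -0.3315, 0.0946]
force: [0.4, -0.2, -2.1]
opening: 0.0639
gripper_force: 30.0
t 5.5 [ 0.4099 -0.3315  0.0946] [-180.    -0.  -171.3] open 0.0639 F [ 0.4 -0.2 -2.1] j6 -64
  -> (0.409, -0.332, 0.083, -171.3) shift [ 0.01  -0.003  0.116] turn [-0. -0.  0.]
```

Now lower slowly until contact, then release and rise.

```bash
python3 -m creep '[{"grip":1,"delta_pos":[0.01,0,0.06],"rotation":[0,0,0]},{"grip":1,"delta_pos":[0.01,0,0.09],"rotation":[0,0,0]},{"grip":1,"delta_pos":[0.01,0,0.11],"rotation":[0,0,0]},{"grip":1,"delta_pos":[0.01,0,0.11],"rotation":[0,0,0]}]' |grep -E 'open|tool|force'
python3 -m creep '[{"grip":0.1,"delta_pos":[0,0,0],"rotation":[0,0,0]},{"grip":0.1,"delta_pos":[0,0,0],"rotation":[0,0,0]},{"grip":0,"delta_pos":[0,0,0],"rotation":[0,0,0]},{"grip":0,"delta_pos":[0,0,0],"rotation":[0,0,0]}]' |grep -E 'open|tool|force'
python3 -m creep '[{"grip":0,"delta_pos":[0,0,-0.3],"rotation":[0,0,0]},{"grip":0,"delta_pos":[0,0,-0.7],"rotation":[0,0,0]},{"grip":0,"delta_pos":[0,0,-1],"rotation":[0,0,0]},{"grip":0,"delta_pos":[0,0,-1],"rotation":[0,0,0]}]' |grep -E 'open|tool|force'
python3 plan.py .479,-.001,.18,-179.9 .479,-.001,.026,-179.9
```

```text
tool_pos: [0.4079, -0.332, 0.0835]
force: [-0.2, -0.2, -2.2]
opening: 0.0638
gripper_force: 30.0
tool_pos: [0.4083, -0.3321, 0.0838]
force: [0.3, -0.6, 0.0]
opening: 0.0864
gripper_force: 0.0
tool_pos: [0.4103, -0.3332, 0.1883]
force: [-0.1, 0.1, -0.0]
opening: 0.0878
gripper_force: 0.0
t 6.8 [ 0.4103 -0.3332  0.1883] [-179.7    0.4 -171.3] open 0.0878 F [-0.1  0.1 -0. ] j6 -64
  -> (0.479, -0.001, 0.18, -179.9) shift [-1.181  3.18   0.076] turn [-0.003  0.004  0.096]
  -> (0.479, -0.001, 0.026, -179.9) shift [-0.   -0.    1.54] turn [0. 0. 0.]
```

```bash
python3 -m creep '[{"grip":0,"delta_pos":[-0.15,0.4,0],"rotation":[0,0,0]},{"grip":0,"delta_pos":[-0.3,0.8,0],"rotation":[0,0,0]},{"grip":0,"delta_pos":[-0.3,0.8,0],"rotation":[0,0,0]}]' |grep -E 'tool'
python3 -m creep '[{"grip":0,"delta_pos":[-0.15,0.4,0],"rotation":[0,0,0]},{"grip":0,"delta_pos":[-0.3,0.8,0],"rotation":[0,0,0]},{"grip":0,"delta_pos":[-0.3,0.8,0],"rotation":[0,0,0]}]' |grep -E 'tool'
python3 -m creep '[{"grip":0,"delta_pos":[-0.15,0.4,0],"rotation":[0,0,0]},{"grip":0,"delta_pos":[-0.3,0.8,0],"rotation":[0,0,0]},{"grip":0,"delta_pos":[-0.3,0.8,0],"rotation":[0,0,0]}]' |grep -E 'tool'
python3 -m creep '[{"grip":0,"delta_pos":[-0.15,0.4,0],"rotation":[0,0,0.05]},{"grip":0,"delta_pos":[-0.29,0.78,0],"rotation":[0,0,0.101]},{"grip":0,"delta_pos":[-0.29,0.78,0],"rotation":[0,0,0.101]},{"grip":0,"delta_pos":[-0.29,0.78,0],"rotation":[0,0,0.101]}]' |grep -E 'tool'
python3 plan.py .4805,-.0015,.18,179.6 .4805,-.0015,.026,179.6
python3 - <<'E'
from rough2 import *
for n in ('side','scene'):
    s=snap(n,n+'2.png'); print(n)
    for r in rects(s,.087,vmin=150 if n=='side' else 140,lo=300): 
        if r[1]<-.2 and 80<r[2]<150: print(r)
    for r in rects(s,.036,vmin=150 if n=='side' else 140,lo=300): 
        if r[1]>-.2 and 80<r[2]<150: print(r)
E
```

```text
tool_pos: [0.4261, -0.2453, 0.1835]
tool_pos: [0.444, -0.1617, 0.1835]
tool_pos: [0.4619, -0.0784, 0.1835]
tool_pos: [0.4777, 0.0005, 0.1832]
t 8.1 [0.4777 0.0005 0.1832] [-180.    -0.   179.7] open 0.0877 F [-0.5 -0.4 -0.3] j6 -114
  -> (0.4805, -0.0015, 0.18, 179.6) shift [-0.028 -0.02   0.032] turn [-0.    -0.001  0.001]
  -> (0.4805, -0.0015, 0.026, 179.6) shift [ 0.   -0.    1.54] turn [0. 0. 0.]
side
(0.0465, -0.7397, 121, 57, 1.7, [617, 95])
(0.707, 0.3138, 82, 81, 23.4, [202, 332])
(0.4876, 0.159, 109, 71, 4.1, [331, 309])
(0.6376, 0.1799, 111, 64, -21.5, [263, 293])
(0.6176, 0.0188, 109, 64, 23.0, [304, 241])
scene
(0.4069, -0.3325, 113, 64, 8.6, [199, 204])
```

View pics/side2.png

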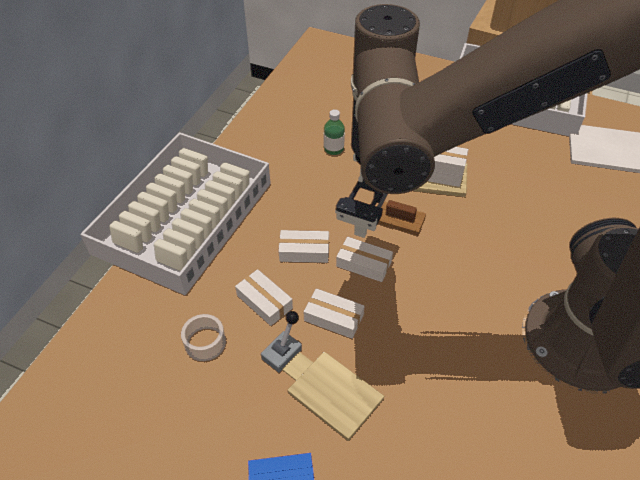

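The second layer sits within about 2 mm of the first: the scene view gives (0.4069, -0.3325), against (0.407, -0.334) before. The arm is now above carton2, at side (365,255).

```bash
python3 -m creep '[{"grip":0,"delta_pos":[-0.03,-0.02,0.4],"rotation":[0,0,0]},{"grip":0,"delta_pos":[-0.03,-0.02,0.8],"rotation":[0,0,0]},{"grip":0,"delta_pos":[-0.03,-0.02,1],"rotation":[0,0,0]},{"grip":0,"delta_pos":[-0.03,-0.02,1],"rotation":[0,0,0]},{"grip":0,"delta_pos":[-0.03,-0.02,1],"rotation":[0,0,0]}]' |grep -E 'tool'
python3 -m creep '[{"grip":0,"delta_pos":[0,0,0.3],"rotation":[0,0,0]},{"grip":0,"delta_pos":[0,0,0.55],"rotation":[0,0,0]},{"grip":0,"delta_pos":[0,0,0.55],"rotation":[0,0,0]},{"grip":0,"delta_pos":[0,0,0.55],"rotation":[0,0,0]}]' |grep -E 'tool|force'
python3 plan.py .4805,-.0015,.027,179.6
```

```text
tool_pos: [0.4809, -0.0025, 0.0839]
tool_pos: [0.4815, -0.0017, 0.0299]
force: [0.6, 0.2, 0.7]
gripper_force: 0.0
t 9.1 [ 0.4815 -0.0017  0.0299] [1.800e+02 1.000e-01 1.796e+02] open 0.0875 F [0.6 0.2 0.7] j6 -114
  -> (0.4805, -0.0015, 0.027, 179.6) shift [0.01  0.002 0.029] turn [ 0.     0.001 -0.   ]
```

```bash
python3 -m creep '[{"grip":1,"delta_pos":[0,0,0],"rotation":[0,0,0]},{"grip":1,"delta_pos":[0,0,0],"rotation":[0,0,0]},{"grip":1,"delta_pos":[0,0,0],"rotation":[0,0,0]},{"grip":1,"delta_pos":[0,0,0],"rotation":[0,0,0]},{"grip":1,"delta_pos":[0,0,0],"rotation":[0,0,0]}]' |grep -E 'tool|open|force'
python3 -m creep '[{"grip":1,"delta_pos":[0,0,-0.3],"rotation":[0,0,0]},{"grip":1,"delta_pos":[0,0,-0.7],"rotation":[0,0,0]},{"grip":1,"delta_pos":[0,0,-1],"rotation":[0,0,0]},{"grip":1,"delta_pos":[0,0,-1],"rotation":[0,0,0]}]' |grep -E 'tool|open'
python3 -m creep '[{"grip":1,"delta_pos":[0,-0.2,-0.3],"rotation":[0,0,0]},{"grip":1,"delta_pos":[0.1,-0.5,-0.6],"rotation":[0,0,0]},{"grip":1,"delta_pos":[0.18,-0.82,-0.6],"rotation":[0,0,0]},{"grip":1,"delta_pos":[0.18,-0.82,-0.6],"rotation":[0,0,0]}]' |grep -E 'open|tool'
python3 plan.py .4065,-.332,.19,-171.3 .4065,-.332,.118,-171.3
```

```text
tool_pos: [0.4811, -0.0015, 0.0293]
force: [-2.0, 0.3, 7.6]
opening: 0.064
gripper_force: 30.0
tool_pos: [0.483, -0.001, 0.1326]
opening: 0.0639
tool_pos: [0.4607, -0.0856, 0.1886]
opening: 0.064
t 10.4 [ 0.4607 -0.0856  0.1886] [180.   -0.  179.4] open 0.0640 F [-0.8  0.3 -2. ] j6 -104
  -> (0.4065, -0.332, 0.19, -171.3) shift [ 0.518 -2.469 -0.015] turn [ 0.    -0.    -0.103]
  -> (0.4065, -0.332, 0.118, -171.3) shift [ 0.   -0.    0.72] turn [0. 0. 0.]
```

```bash
python3 -m creep '[{"grip":1,"delta_pos":[0.09,-0.41,0],"rotation":[0,0,0]},{"grip":1,"delta_pos":[0.17,-0.82,0],"rotation":[0,0,0]},{"grip":1,"delta_pos":[0.17,-0.82,0],"rotation":[0,0,0]}]' |grep -E 'open|tool'
python3 -m creep '[{"grip":1,"delta_pos":[0.09,-0.41,0],"rotation":[0,0,0]},{"grip":1,"delta_pos":[0.17,-0.82,0],"rotation":[0,0,0]},{"grip":1,"delta_pos":[0.17,-0.82,0],"rotation":[0,0,0]}]' |grep -E 'open|tool'
python3 -m creep '[{"grip":1,"delta_pos":[0.09,-0.41,0],"rotation":[0,0,-0.05]},{"grip":1,"delta_pos":[0.17,-0.82,0],"rotation":[0,0,-0.103]},{"grip":1,"delta_pos":[0.17,-0.82,0],"rotation":[0,0,-0.103]},{"grip":1,"delta_pos":[0.17,-0.82,0.2],"rotation":[0,0,-0.103]},{"grip":1,"delta_pos":[0.17,-0.82,0.2],"rotation":[0,0,-0.103]}]' |grep -E 'open|tool'
python3 -m creep '[{"grip":1,"delta_pos":[0,0,0.2],"rotation":[0,0,0]},{"grip":1,"delta_pos":[0,0,0.4],"rotation":[0,0,0]},{"grip":1,"delta_pos":[0,0,0.4],"rotation":[0,0,0]},{"grip":1,"delta_pos":[0,0,0.4],"rotation":[0,0,0]}]' |grep -E 'open|tool'
python3 plan.py .4065,-.332,.117,-171.3
```

```text
tool_pos: [0.4427, -0.1681, 0.1874]
opening: 0.0638
tool_pos: [0.4256, -0.2499, 0.1874]
opening: 0.0638
tool_pos: [0.4077, -0.3279, 0.1657]
opening: 0.0637
tool_pos: [0.4096, -0.3287, 0.1289]
opening: 0.0641
t 11.9 [ 0.4096 -0.3287  0.1289] [ 1.800e+02 -1.000e-01 -1.711e+02] open 0.0641 F [-0.1 -0.2 -1.7] j6 -64
  -> (0.4065, -0.332, 0.117, -171.3) shift [ 0.036 -0.028  0.12 ] turn [ 0.    -0.001  0.002]
```

```bash
python3 -m creep '[{"grip":1,"delta_pos":[0.04,-0.03,0],"rotation":[0,0,0.002]},{"grip":1,"delta_pos":[0.04,-0.03,0.05],"rotation":[0,0,0.002]},{"grip":1,"delta_pos":[0.04,-0.03,0.08],"rotation":[0,0,0.002]},{"grip":1,"delta_pos":[0.04,-0.03,0.12],"rotation":[0,0,0.002]},{"grip":1,"delta_pos":[0.04,-0.03,0.12],"rotation":[0,0,0.002]}]' |grep -E 'open|tool|force|ori'
python3 plan.py .4065,-.332,.117,-171.3
```

```text
tool_pos: [0.4059, -0.3328, 0.1164]
orientation: [-180.0, -0.0, -171.3]
force: [0.1, -0.1, -1.3]
opening: 0.0638
gripper_force: 30.0
t 12.4 [ 0.4059 -0.3328  0.1164] [-180.    -0.  -171.3] open 0.0638 F [ 0.1 -0.1 -1.3] j6 -63
  -> (0.4065, -0.332, 0.117, -171.3) shift [-0.008  0.007 -0.006] turn [-0. -0. -0.]
```

```bash
python3 -m creep '[{"grip":0.1,"delta_pos":[0,0,0],"rotation":[0,0,0]},{"grip":0.1,"delta_pos":[0,0,0],"rotation":[0,0,0]},{"grip":0,"delta_pos":[0,0,0],"rotation":[0,0,0]},{"grip":0,"delta_pos":[0,0,0],"rotation":[0,0,0]}]' |grep -E 'open|tool|force'
python3 -m creep '[{"grip":0,"delta_pos":[0,0,-0.3],"rotation":[0,0,0]},{"grip":0,"delta_pos":[0,0,-0.7],"rotation":[0,0,0]},{"grip":0,"delta_pos":[0,0,-0.9],"rotation":[0,0,0]},{"grip":0,"delta_pos":[0,0,-0.9],"rotation":[0,0,0]}]' |grep -E 'open|tool|force'
python3 plan.py .619,.0175,.2,-171.3 .619,.0175,.2,-158 .619,.0175,.028,-158
```

```text
tool_pos: [0.406, -0.3327, 0.1167]
force: [-0.3, 0.5, 0.1]
opening: 0.0862
gripper_force: 0.0
tool_pos: [0.4075, -0.3336, 0.2101]
force: [-0.7, -0.0, -1.0]
opening: 0.0875
gripper_force: 0.0
t 13.2 [ 0.4075 -0.3336  0.2101] [-179.8    0.3 -171.3] open 0.0875 F [-0.7 -0.  -1. ] j6 -63
  -> (0.619, 0.0175, 0.2, -171.3) shift [-2.621  3.151  0.104] turn [-0.002  0.003 -0.   ]
  -> (0.619, 0.0175, 0.2, -158.0) shift [0. 0. 0.] turn [ 0.     0.    -0.148]
  -> (0.619, 0.0175, 0.028, -158.0) shift [ 0.   -0.    1.72] turn [0. 0. 0.]
```

```bash
python3 -m creep '[{"grip":0,"delta_pos":[-0.33,0.4,0],"rotation":[0,0,0]},{"grip":0,"delta_pos":[-0.66,0.79,0],"rotation":[0,0,0]},{"grip":0,"delta_pos":[-0.66,0.79,0],"rotation":[0,0,0]}]' |grep -E 'tool'
python3 -m creep '[{"grip":0,"delta_pos":[-0.33,0.4,0],"rotation":[0,0,0]},{"grip":0,"delta_pos":[-0.66,0.79,0],"rotation":[0,0,0]},{"grip":0,"delta_pos":[-0.66,0.79,0],"rotation":[0,0,0]}]' |grep -E 'tool'
python3 -m creep '[{"grip":0,"delta_pos":[-0.33,0.4,0],"rotation":[0,0,0]},{"grip":0,"delta_pos":[-0.66,0.79,0],"rotation":[0,0,0]},{"grip":0,"delta_pos":[-0.66,0.79,0],"rotation":[0,0,0]}]' |grep -E 'tool'
python3 -m creep '[{"grip":0,"delta_pos":[-0.33,0.4,0],"rotation":[0,0,-0.07]},{"grip":0,"delta_pos":[-0.66,0.79,0.2],"rotation":[0,0,-0.148]},{"grip":0,"delta_pos":[-0.66,0.79,0.5],"rotation":[0,0,-0.148]},{"grip":0,"delta_pos":[-0.66,0.79,0.8],"rotation":[0,0,-0.148]},{"grip":0,"delta_pos":[-0.66,0.79,0.8],"rotation":[0,0,-0.148]}]' |grep -E 'tool'
python3 -m creep '[{"grip":0,"delta_pos":[0,0,0.2],"rotation":[0,0,0]},{"grip":0,"delta_pos":[0,0,0.4],"rotation":[0,0,0]},{"grip":0,"delta_pos":[0,0,0.4],"rotation":[0,0,0]},{"grip":0,"delta_pos":[0,0,0.4],"rotation":[0,0,0]}]' |grep -E 'tool'
python3 plan.py .619,.0175,.028,-158
```

```text
tool_pos: [0.4611, -0.2415, 0.2061]
tool_pos: [0.5146, -0.1533, 0.2059]
tool_pos: [0.568, -0.0654, 0.2057]
tool_pos: [0.6159, 0.0187, 0.1215]
tool_pos: [0.6196, 0.0189, 0.0878]
t 15.0 [0.6196 0.0189 0.0878] [-180.    0. -158.] open 0.0877 F [ 0.9 -0.   0.7] j6 -88
  -> (0.619, 0.0175, 0.028, -158.0) shift [ 0.011 -0.011  0.598] turn [-0.  0. -0.]
```

```bash
python3 -m creep '[{"grip":0,"delta_pos":[0.01,-0.01,0.3],"rotation":[0,0,0]},{"grip":0,"delta_pos":[0.01,-0.01,0.58],"rotation":[0,0,0]},{"grip":0,"delta_pos":[0.01,-0.01,0.58],"rotation":[0,0,0]},{"grip":0,"delta_pos":[0.01,-0.01,0.58],"rotation":[0,0,0]}]' |grep -E 'tool'
python3 -m creep '[{"grip":1,"delta_pos":[0,0,0],"rotation":[0,0,0]},{"grip":1,"delta_pos":[0,0,0],"rotation":[0,0,0]},{"grip":1,"delta_pos":[0,0,0],"rotation":[0,0,0]},{"grip":1,"delta_pos":[0,0,0],"rotation":[0,0,0]},{"grip":1,"delta_pos":[0,0,0],"rotation":[0,0,0]}]' |grep -E 'tool|open|force'
python3 -m creep '[{"grip":1,"delta_pos":[0,0,-0.3],"rotation":[0,0,0]},{"grip":1,"delta_pos":[0,0,-0.7],"rotation":[0,0,0]},{"grip":1,"delta_pos":[0,0,-1],"rotation":[0,0,0]},{"grip":1,"delta_pos":[0,0,-1],"rotation":[0,0,0]}]' |grep -E 'tool|open'
python3 -m creep '[{"grip":1,"delta_pos":[0,0,-0.3],"rotation":[0,0,0.07]},{"grip":1,"delta_pos":[0,0,-0.6],"rotation":[0,0,0.148]},{"grip":1,"delta_pos":[0,0,-0.9],"rotation":[0,0,0.148]},{"grip":1,"delta_pos":[0,0,-0.9],"rotation":[0,0,0.148]}]' |grep -E 'tool|open'
python3 plan.py .406,-.333,.22,-171.3
```

```text
tool_pos: [0.6194, 0.0181, 0.0301]
tool_pos: [0.6191, 0.0183, 0.0295]
force: [-0.9, -0.8, 6.3]
opening: 0.0639
gripper_force: 30.0
tool_pos: [0.6211, 0.0187, 0.1333]
opening: 0.0636
tool_pos: [0.6204, 0.0184, 0.2224]
opening: 0.0636
t 16.7 [0.6204 0.0184 0.2224] [ 180.     0.3 -171.3] open 0.0636 F [ 0.9  1.1 -2.4] j6 -101
  -> (0.406, -0.333, 0.22, -171.3) shift [ 2.651 -3.149  0.007] turn [ 0.     0.004 -0.   ]
```

```bash
python3 -m creep '[{"grip":1,"delta_pos":[0.22,-0.26,0],"rotation":[0,0,0]},{"grip":1,"delta_pos":[0.44,-0.53,0],"rotation":[0,0,0]},{"grip":1,"delta_pos":[0.66,-0.79,0],"rotation":[0,0,0]}]' |grep -E 'open|tool'
python3 -m creep '[{"grip":1,"delta_pos":[0.22,-0.26,0],"rotation":[0,0,0]},{"grip":1,"delta_pos":[0.44,-0.53,0],"rotation":[0,0,0]},{"grip":1,"delta_pos":[0.66,-0.79,0],"rotation":[0,0,0]}]' |grep -E 'open|tool'
python3 -m creep '[{"grip":1,"delta_pos":[0.22,-0.26,0],"rotation":[0,0,0]},{"grip":1,"delta_pos":[0.44,-0.53,0],"rotation":[0,0,0]},{"grip":1,"delta_pos":[0.66,-0.79,0],"rotation":[0,0,0]}]' |grep -E 'open|tool'
python3 -m creep '[{"grip":1,"delta_pos":[0.22,-0.26,0],"rotation":[0,0,0]},{"grip":1,"delta_pos":[0.44,-0.53,0],"rotation":[0,0,0]},{"grip":1,"delta_pos":[0.66,-0.79,0.1],"rotation":[0,0,0]},{"grip":1,"delta_pos":[0.66,-0.79,0.3],"rotation":[0,0,0]},{"grip":1,"delta_pos":[0.66,-0.79,0.4],"rotation":[0,0,0]}]' |grep -E 'open|tool'
python3 -m creep '[{"grip":1,"delta_pos":[0,0,0.1],"rotation":[0,0,0]},{"grip":1,"delta_pos":[0,0,0.1],"rotation":[0,0,0]},{"grip":1,"delta_pos":[0,0,0.1],"rotation":[0,0,0]}]' |grep -E 'open|tool'
python3 plan.py .4058,-.3325,.153,-171.3
```

```text
tool_pos: [0.5637, -0.0705, 0.2168]
opening: 0.0636
tool_pos: [0.5103, -0.1588, 0.217]
opening: 0.0638
tool_pos: [0.457, -0.2467, 0.2171]
opening: 0.0636
tool_pos: [0.4032, -0.334, 0.1758]
opening: 0.0642
tool_pos: [0.4058, -0.3336, 0.1686]
opening: 0.0639
t 18.4 [ 0.4058 -0.3336  0.1686] [-180.    -0.  -171.3] open 0.0639 F [ 0.2 -0.5 -1.9] j6 -63
  -> (0.4058, -0.3325, 0.153, -171.3) shift [-0.002  0.011  0.156] turn [-0. -0.  0.]
```

```bash
python3 -m creep '[{"grip":1,"delta_pos":[0,0.01,0.05],"rotation":[0,0,0]},{"grip":1,"delta_pos":[0,0.01,0.1],"rotation":[0,0,0]},{"grip":1,"delta_pos":[0,0.01,0.13],"rotation":[0,0,0]},{"grip":1,"delta_pos":[0,0.01,0.16],"rotation":[0,0,0]},{"grip":1,"delta_pos":[0,0.01,0.16],"rotation":[0,0,0]}]' |grep -E 'open|tool|force|ori'
python3 -m creep '[{"grip":0.1,"delta_pos":[0,0,0],"rotation":[0,0,0]},{"grip":0.1,"delta_pos":[0,0,0],"rotation":[0,0,0]},{"grip":0,"delta_pos":[0,0,0],"rotation":[0,0,0]},{"grip":0,"delta_pos":[0,0,0],"rotation":[0,0,0]}]' |grep -E 'open|tool|force'
python3 -m creep '[{"grip":0,"delta_pos":[0,0,-0.3],"rotation":[0,0,0]},{"grip":0,"delta_pos":[0,0,-0.7],"rotation":[0,0,0]},{"grip":0,"delta_pos":[0,0,-0.9],"rotation":[0,0,0]},{"grip":0,"delta_pos":[0,0,-0.9],"rotation":[0,0,0]}]' |grep -E 'open|tool|force'
python3 plan.py .4875,.157,.24,-179.9 .4875,.157,.028,-179.9
```

```text
tool_pos: [0.4052, -0.3331, 0.1526]
orientation: [-180.0, 0.0, -171.3]
force: [0.1, 0.6, -2.4]
opening: 0.0641
gripper_force: 30.0
tool_pos: [0.4052, -0.3331, 0.1527]
force: [0.0, 0.2, 0.0]
opening: 0.0862
gripper_force: 0.0
tool_pos: [0.4067, -0.3339, 0.2461]
force: [0.3, -0.2, -0.1]
opening: 0.0876
gripper_force: 0.0
t 19.7 [ 0.4067 -0.3339  0.2461] [-179.8    0.3 -171.3] open 0.0876 F [ 0.3 -0.2 -0.1] j6 -63
  -> (0.4875, 0.157, 0.24, -179.9) shift [-1.541  4.731  0.052] turn [-0.002  0.003  0.095]
  -> (0.4875, 0.157, 0.028, -179.9) shift [-0.   -0.    2.12] turn [0. 0. 0.]
```

```bash
python3 -m creep '[{"grip":0,"delta_pos":[-0.14,0.47,0],"rotation":[0,0,0]},{"grip":0,"delta_pos":[-0.28,0.95,0],"rotation":[0,0,0]}]' |grep -E 'tool'
python3 -m creep '[{"grip":0,"delta_pos":[-0.14,0.47,0],"rotation":[0,0,0]},{"grip":0,"delta_pos":[-0.28,0.95,0],"rotation":[0,0,0]}]' |grep -E 'tool'
python3 -m creep '[{"grip":0,"delta_pos":[-0.14,0.47,0],"rotation":[0,0,0]},{"grip":0,"delta_pos":[-0.28,0.95,0],"rotation":[0,0,0]}]' |grep -E 'tool'
python3 -m creep '[{"grip":0,"delta_pos":[-0.14,0.47,0],"rotation":[0,0,0]},{"grip":0,"delta_pos":[-0.28,0.95,0],"rotation":[0,0,0]}]' |grep -E 'tool'
python3 -m creep '[{"grip":0,"delta_pos":[-0.14,0.47,0],"rotation":[0,0,0.05]},{"grip":0,"delta_pos":[-0.28,0.95,0],"rotation":[0,0,0.095]},{"grip":0,"delta_pos":[-0.28,0.95,0],"rotation":[0,0,0.095]},{"grip":0,"delta_pos":[-0.28,0.95,0],"rotation":[0,0,0.095]}]' |grep -E 'tool'
python3 plan.py .4725,.157,.1,-179.9 .4725,.157,.028,-179.9
python3 - <<'E'
from rough2 import *
for n in ('side','scene'):
    s=snap(n,n+'3.png'); print(n)
    for r in rects(s,.159,vmin=150 if n=='side' else 140,lo=300): 
        if r[1]<-.2 and 80<r[2]<150: print(r)
E
```

```text
tool_pos: [0.4179, -0.2346, 0.2417]
tool_pos: [0.4314, -0.1352, 0.242]
tool_pos: [0.4447, -0.0368, 0.2422]
tool_pos: [0.4581, 0.0615, 0.2423]
tool_pos: [0.4714, 0.1586, 0.2415]
t 20.9 [0.4714 0.1586 0.2415] [-1.799e+02 -1.000e-01 -1.797e+02] open 0.0874 F [-0.5 -0.7  0.3] j6 -131
  -> (0.4725, 0.157, 0.1, -179.9) shift [-0.013 -0.014  1.415] turn [-0.001 -0.001  0.002]
  -> (0.4725, 0.157, 0.028, -179.9) shift [-0.   -0.    0.72] turn [0. 0. 0.]
side
scene
```

View pics/side3.png

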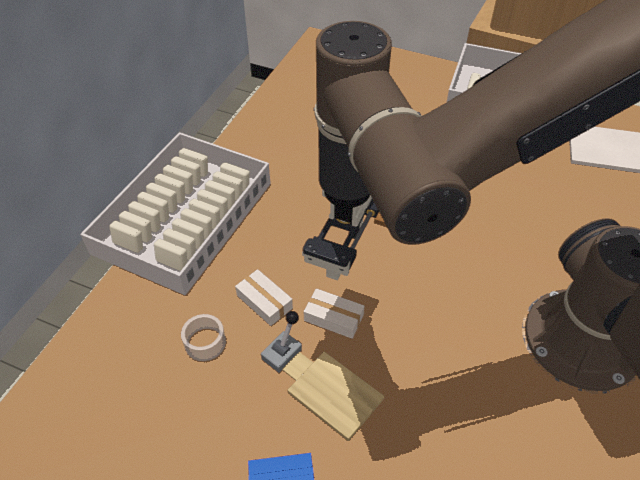

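View pics/scene3.png

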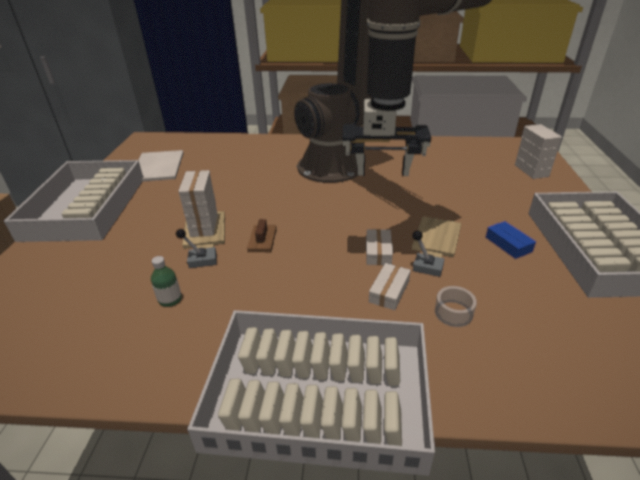

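The scene view shows the column of four upright at (198,203). Two cartons remain, at (379,246) and (390,286), and the plate is unmoved at (262,236). Next I take carton4, gripping it 15 mm off centre so the gripper clears lever_a.

```bash
python3 -m creep '[{"grip":0,"delta_pos":[-0.01,-0.015,0.4],"rotation":[0,0,0]},{"grip":0,"delta_pos":[-0.01,-0.015,0.8],"rotation":[0,0,0]},{"grip":0,"delta_pos":[-0.01,-0.015,1],"rotation":[0,0,0]},{"grip":0,"delta_pos":[-0.01,-0.015,1],"rotation":[0,0,0]}]' |grep -E 'tool'
python3 -m creep '[{"grip":0,"delta_pos":[0,0,0.3],"rotation":[0,0,0]},{"grip":0,"delta_pos":[0,0,0.6],"rotation":[0,0,0]},{"grip":0,"delta_pos":[0,0,0.6],"rotation":[0,0,0]},{"grip":0,"delta_pos":[0,0,0.6],"rotation":[0,0,0]}]' |grep -E 'tool'
python3 plan.py .4725,.157,.028,-179.9
```

```text
tool_pos: [0.4712, 0.1536, 0.14]
tool_pos: [0.4736, 0.1559, 0.0839]
t 21.8 [0.4736 0.1559 0.0839] [-180.     0.  -179.9] open 0.0879 F [ 1.2 -0.5  0.3] j6 -131
  -> (0.4725, 0.157, 0.028, -179.9) shift [0.011 0.011 0.559] turn [-0.  0.  0.]
```

```bash
python3 -m creep '[{"grip":0,"delta_pos":[0.01,0.01,0.3],"rotation":[0,0,0]},{"grip":0,"delta_pos":[0.01,0.01,0.55],"rotation":[0,0,0]},{"grip":0,"delta_pos":[0.01,0.01,0.55],"rotation":[0,0,0]},{"grip":0,"delta_pos":[0.01,0.01,0.55],"rotation":[0,0,0]}]' |grep -E 'tool|force'
python3 -m creep '[{"grip":1,"delta_pos":[0,0,0],"rotation":[0,0,0]},{"grip":1,"delta_pos":[0,0,0],"rotation":[0,0,0]},{"grip":1,"delta_pos":[0,0,0],"rotation":[0,0,0]},{"grip":1,"delta_pos":[0,0,0],"rotation":[0,0,0]},{"grip":1,"delta_pos":[0,0,0],"rotation":[0,0,0]}]' |grep -E 'tool|open|force'
python3 -m creep '[{"grip":1,"delta_pos":[0,0,-0.3],"rotation":[0,0,0]},{"grip":1,"delta_pos":[0,0,-0.7],"rotation":[0,0,0]},{"grip":1,"delta_pos":[0,0,-1],"rotation":[0,0,0]},{"grip":1,"delta_pos":[0,0,-1],"rotation":[0,0,0]}]' |grep -E 'tool|open'
python3 -m creep '[{"grip":1,"delta_pos":[0,0,-0.3],"rotation":[0,0,-0.05]},{"grip":1,"delta_pos":[0,0,-0.6],"rotation":[0,0,-0.096]},{"grip":1,"delta_pos":[0,0,-1],"rotation":[0,0,-0.096]},{"grip":1,"delta_pos":[0,0,-1],"rotation":[0,0,-0.096]},{"grip":1,"delta_pos":[0,0,-1],"rotation":[0,0,-0.096]}]' |grep -E 'tool|open|ori'
python3 plan.py .391,-.3345,.25,-171.3
python3 - <<'E'
from h import *
s=snap('scene','scene4.png')
cv2.imwrite('pics/c4.png',cv2.resize(s['color'][60:300,150:470,::-1],None,fx=2,fy=2,interpolation=cv2.INTER_CUBIC))
E
```

```text
tool_pos: [0.4729, 0.1576, 0.0293]
force: [-0.4, -0.6, 0.4]
gripper_force: 0.0
tool_pos: [0.4723, 0.1574, 0.0283]
force: [-2.2, -0.2, 8.1]
opening: 0.0638
gripper_force: 30.0
tool_pos: [0.4739, 0.1585, 0.1317]
opening: 0.0638
tool_pos: [0.4717, 0.1572, 0.2275]
orientation: [179.9, 0.0, -171.3]
opening: 0.0638
t 23.6 [0.4717 0.1572 0.2275] [ 179.9    0.  -171.3] open 0.0638 F [ 0.1  0.5 -3. ] j6 -122
  -> (0.391, -0.3345, 0.25, -171.3) shift [ 1.545 -4.737 -0.231] turn [0.001 0.    0.   ]
```

View pics/c4.png

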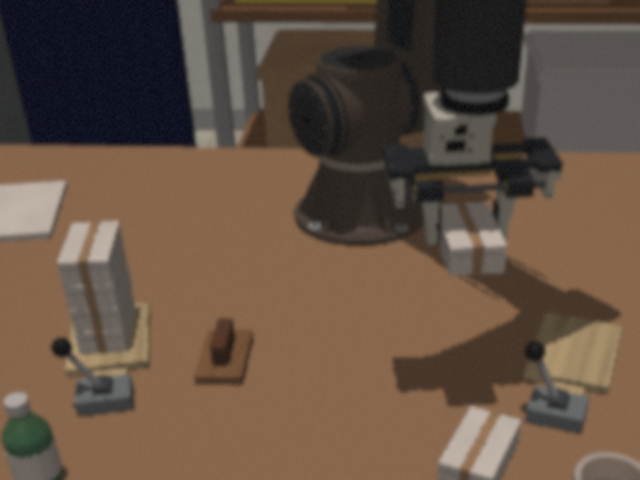

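```bash
python3 -m creep '[{"grip":1,"delta_pos":[0.1,-0.31,-0.1],"rotation":[0,0,0]},{"grip":1,"delta_pos":[0.2,-0.62,-0.2],"rotation":[0,0,0]},{"grip":1,"delta_pos":[0.31,-0.95,-0.2],"rotation":[0,0,0]}]' |grep -E 'open|tool'
python3 -m creep '[{"grip":1,"delta_pos":[0.1,-0.31,0],"rotation":[0,0,0]},{"grip":1,"delta_pos":[0.2,-0.62,0],"rotation":[0,0,0]},{"grip":1,"delta_pos":[0.31,-0.95,0],"rotation":[0,0,0]}]' |grep -E 'open|tool'
python3 -m creep '[{"grip":1,"delta_pos":[0.1,-0.31,0],"rotation":[0,0,0]},{"grip":1,"delta_pos":[0.2,-0.62,0],"rotation":[0,0,0]},{"grip":1,"delta_pos":[0.31,-0.95,0],"rotation":[0,0,0]}]' |grep -E 'open|tool'
python3 -m creep '[{"grip":1,"delta_pos":[0.1,-0.31,0],"rotation":[0,0,0]},{"grip":1,"delta_pos":[0.2,-0.62,0],"rotation":[0,0,0]},{"grip":1,"delta_pos":[0.31,-0.95,0],"rotation":[0,0,0]}]' |grep -E 'open|tool'
python3 -m creep '[{"grip":1,"delta_pos":[0.1,-0.31,0],"rotation":[0,0,0]},{"grip":1,"delta_pos":[0.2,-0.62,0],"rotation":[0,0,0]},{"grip":1,"delta_pos":[0.31,-0.95,0],"rotation":[0,0,0]},{"grip":1,"delta_pos":[0.31,-0.95,0],"rotation":[0,0,0]},{"grip":1,"delta_pos":[0.31,-0.95,0],"rotation":[0,0,0]}]' |grep -E 'open|tool'
python3 plan.py .3907,-.3348,.205,-171.3 .3907,-.3348,.1875,-171.3
```

```text
tool_pos: [0.4552, 0.0577, 0.2467]
opening: 0.0641
tool_pos: [0.4383, -0.0413, 0.2457]
opening: 0.0638
tool_pos: [0.4221, -0.1398, 0.2457]
opening: 0.0642
tool_pos: [0.4059, -0.2383, 0.2456]
opening: 0.064
tool_pos: [0.3899, -0.3361, 0.2453]
opening: 0.0636
t 25.4 [ 0.3899 -0.3361  0.2453] [ 179.9   -0.2 -171.4] open 0.0636 F [ 0.1  0.1 -1.9] j6 -62
  -> (0.3907, -0.3348, 0.205, -171.3) shift [-0.011  0.011  0.403] turn [ 0.002 -0.002 -0.001]
  -> (0.3907, -0.3348, 0.1875, -171.3) shift [ 0.    -0.     0.175] turn [0. 0. 0.]
```

```bash
python3 -m creep '[{"grip":1,"delta_pos":[-0.01,0.01,0.2],"rotation":[0,0,0]},{"grip":1,"delta_pos":[-0.01,0.01,0.4],"rotation":[0,0,0]},{"grip":1,"delta_pos":[-0.01,0.01,0.4],"rotation":[0,0,0]},{"grip":1,"delta_pos":[-0.01,0.01,0.4],"rotation":[0,0,0]}]' |grep -E 'open|tool|force|ori'
python3 plan.py .3907,-.3348,.1875,-171.3
```

```text
tool_pos: [0.3919, -0.3341, 0.2074]
orientation: [180.0, -0.1, -171.2]
force: [-0.9, -0.9, -1.1]
opening: 0.0641
gripper_force: 30.0
t 25.8 [ 0.3919 -0.3341  0.2074] [ 1.800e+02 -1.000e-01 -1.712e+02] open 0.0641 F [-0.9 -0.9 -1.1] j6 -63
  -> (0.3907, -0.3348, 0.1875, -171.3) shift [ 0.012 -0.005  0.199] turn [ 0.    -0.001  0.001]
```

```bash
python3 -m creep '[{"grip":1,"delta_pos":[0.01,-0.005,0.07],"rotation":[0,0,0]},{"grip":1,"delta_pos":[0.01,-0.005,0.12],"rotation":[0,0,0]},{"grip":1,"delta_pos":[0.01,-0.005,0.16],"rotation":[0,0,0]},{"grip":1,"delta_pos":[0.01,-0.005,0.19],"rotation":[0,0,0]},{"grip":1,"delta_pos":[0.01,-0.005,0.19],"rotation":[0,0,0]}]' |grep -E 'open|tool|force|ori'
python3 -m creep '[{"grip":0.1,"delta_pos":[0,0,0],"rotation":[0,0,0]},{"grip":0.1,"delta_pos":[0,0,0],"rotation":[0,0,0]},{"grip":0,"delta_pos":[0,0,0],"rotation":[0,0,0]},{"grip":0,"delta_pos":[0,0,0],"rotation":[0,0,0]}]' |grep -E 'open|tool|force'
python3 -m creep '[{"grip":0,"delta_pos":[0,0,-0.3],"rotation":[0,0,0]},{"grip":0,"delta_pos":[0,0,-0.6],"rotation":[0,0,0]},{"grip":0,"delta_pos":[0,0,-0.8],"rotation":[0,0,0]},{"grip":0,"delta_pos":[0,0,-0.8],"rotation":[0,0,0]}]' |grep -E 'open|tool|force'
python3 plan.py .639,.178,.25,-171.3 .639,.178,.25,158.5
```

```text
tool_pos: [0.3908, -0.3353, 0.1882]
orientation: [180.0, -0.0, -171.2]
force: [-0.3, 0.7, -1.1]
opening: 0.0638
gripper_force: 30.0
tool_pos: [0.3912, -0.3355, 0.1888]
force: [-0.0, -0.0, 0.4]
opening: 0.0863
gripper_force: 0.0
tool_pos: [0.3923, -0.3363, 0.2719]
force: [-0.4, 0.4, 0.2]
opening: 0.0875
gripper_force: 0.0
t 27.1 [ 0.3923 -0.3363  0.2719] [-179.8    0.3 -171.2] open 0.0875 F [-0.4  0.4  0.2] j6 -62
  -> (0.639, 0.178, 0.25, -171.3) shift [-3.222  4.707  0.217] turn [-0.002  0.003  0.001]
  -> (0.639, 0.178, 0.25, 158.5) shift [0. 0. 0.] turn [-0.    -0.     0.336]
```

```bash
python3 -m creep '[{"grip":0,"delta_pos":[-0.21,0.31,0],"rotation":[0,0,0]},{"grip":0,"delta_pos":[-0.43,0.62,0],"rotation":[0,0,0]},{"grip":0,"delta_pos":[-0.64,0.94,0],"rotation":[0,0,0]}]' |grep -E 'tool'
python3 -m creep '[{"grip":0,"delta_pos":[-0.21,0.31,0],"rotation":[0,0,0]},{"grip":0,"delta_pos":[-0.43,0.62,0],"rotation":[0,0,0]},{"grip":0,"delta_pos":[-0.64,0.94,0],"rotation":[0,0,0]}]' |grep -E 'tool'
python3 -m creep '[{"grip":0,"delta_pos":[-0.21,0.31,0],"rotation":[0,0,0]},{"grip":0,"delta_pos":[-0.43,0.62,0],"rotation":[0,0,0]},{"grip":0,"delta_pos":[-0.64,0.94,0],"rotation":[0,0,0]}]' |grep -E 'tool'
python3 -m creep '[{"grip":0,"delta_pos":[-0.21,0.31,0],"rotation":[0,0,0]},{"grip":0,"delta_pos":[-0.43,0.62,0],"rotation":[0,0,0]},{"grip":0,"delta_pos":[-0.64,0.94,0],"rotation":[0,0,0]}]' |grep -E 'tool'
python3 -m creep '[{"grip":0,"delta_pos":[-0.21,0.31,0],"rotation":[0,0,0.09]},{"grip":0,"delta_pos":[-0.43,0.62,0],"rotation":[0,0,0.18]},{"grip":0,"delta_pos":[-0.64,0.94,0],"rotation":[0,0,0.27]},{"grip":0,"delta_pos":[-0.64,0.94,0],"rotation":[0,0,0.336]},{"grip":0,"delta_pos":[-0.64,0.94,0],"rotation":[0,0,0.336]}]' |grep -E 'tool'
python3 plan.py .639,.178,.15,158.5 .639,.178,.06,158.5 .639,.178,.028,158.5
python3 - <<'E'
from rough2 import *
for n in ('side','scene'):
    s=snap(n,n+'5.png'); print(n)
    for r in rects(s,.195,vmin=150 if n=='side' else 125,lo=300): 
        if r[1]<-.2: print(r)
    for r in rects(s,.036,vmin=150 if n=='side' else 125,lo=300): 
        if r[1]>.1 and 80<r[2]<150: print(r)
E
```

```text
tool_pos: [0.44, -0.2318, 0.2681]
tool_pos: [0.4891, -0.1286, 0.2681]
tool_pos: [0.5381, -0.026, 0.2681]
tool_pos: [0.587, 0.0766, 0.2679]
tool_pos: [0.6355, 0.1788, 0.2669]
t 28.8 [0.6355 0.1788 0.2669] [-1.799e+02 -1.000e-01  1.585e+02] open 0.0876 F [-0.6 -0.1 -0.1] j6 -144
  -> (0.639, 0.178, 0.15, 158.5) shift [-0.037  0.007  1.169] turn [-0.001 -0.001  0.   ]
  -> (0.639, 0.178, 0.06, 158.5) shift [ 0.  -0.   0.9] turn [0. 0. 0.]
  -> (0.639, 0.178, 0.028, 158.5) shift [ 0.   -0.    0.32] turn [0. 0. 0.]
side
(0.4026, -0.3294, 108, 65, 10.8, [453, 121])
(0.1142, -0.4671, 305, 284, -36.8, [577, 112])
(0.0872, -0.72, 86, 62, -84.1, [616, 61])
(0.7028, 0.3229, 101, 82, -65.6, [203, 336])
scene
(1.1586, -0.2875, 123, 65, -89.4, [41, 450])
(0.4789, -0.4495, 349, 314, 4.8, [125, 181])
(-1.0876, -0.5371, 2236, 44, 13.7, [245, 61])
(1.0544, 0.4974, 86, 35, -86.8, [613, 468])
```

The side view puts the fifth layer at (0.4026, -0.3294) on plane z = 0.195, against (0.4038, -0.331) for the first carton, so the column is square.

```bash
python3 -m creep '[{"grip":0,"delta_pos":[-0.035,0.01,0.4],"rotation":[0,0,0]},{"grip":0,"delta_pos":[-0.035,0.01,0.8],"rotation":[0,0,0]},{"grip":0,"delta_pos":[-0.035,0.01,1],"rotation":[0,0,0]},{"grip":0,"delta_pos":[-0.035,0.01,1],"rotation":[0,0,0]}]' |grep -E 'tool'
python3 -m creep '[{"grip":0,"delta_pos":[0,0,0.4],"rotation":[0,0,0]},{"grip":0,"delta_pos":[0,0,0.8],"rotation":[0,0,0]},{"grip":0,"delta_pos":[0,0,0.8],"rotation":[0,0,0]},{"grip":0,"delta_pos":[0,0,0.8],"rotation":[0,0,0]}]' |grep -E 'tool'
python3 plan.py .639,.178,.028,158.5
```

```text
tool_pos: [0.6373, 0.1757, 0.1653]
tool_pos: [0.6401, 0.1772, 0.0903]
t 29.6 [0.6401 0.1772 0.0903] [-1.800e+02  1.000e-01  1.586e+02] open 0.0877 F [ 0.3 -0.   1.4] j6 -144
  -> (0.639, 0.178, 0.028, 158.5) shift [0.014 0.003 0.623] turn [-0.     0.001  0.001]
```

```bash
python3 -m creep '[{"grip":0,"delta_pos":[0.01,0,0.3],"rotation":[0,0,0]},{"grip":0,"delta_pos":[0.01,0,0.6],"rotation":[0,0,0]},{"grip":0,"delta_pos":[0.01,0,0.6],"rotation":[0,0,0]},{"grip":0,"delta_pos":[0.01,0,0.6],"rotation":[0,0,0]}]' |grep -E 'tool|force'
python3 -m creep '[{"grip":1,"delta_pos":[0,0,0],"rotation":[0,0,0]},{"grip":1,"delta_pos":[0,0,0],"rotation":[0,0,0]},{"grip":1,"delta_pos":[0,0,0],"rotation":[0,0,0]},{"grip":1,"delta_pos":[0,0,0],"rotation":[0,0,0]},{"grip":1,"delta_pos":[0,0,0],"rotation":[0,0,0]}]' |grep -E 'tool|open|force'
python3 -m creep '[{"grip":1,"delta_pos":[0,0,-0.3],"rotation":[0,0,0]},{"grip":1,"delta_pos":[0,0,-0.7],"rotation":[0,0,0]},{"grip":1,"delta_pos":[0,0,-1],"rotation":[0,0,0]},{"grip":1,"delta_pos":[0,0,-1],"rotation":[0,0,0]}]' |grep -E 'tool|open'
python3 -m creep '[{"grip":1,"delta_pos":[0,0,-0.3],"rotation":[0,0,0]},{"grip":1,"delta_pos":[0,0,-0.7],"rotation":[0,0,-0.08]},{"grip":1,"delta_pos":[0,0,-1],"rotation":[0,0,-0.16]},{"grip":1,"delta_pos":[0,0,-1],"rotation":[0,0,-0.24]},{"grip":1,"delta_pos":[0,0,-1],"rotation":[0,0,-0.336]}]' |grep -E 'tool|open'
python3 -m creep '[{"grip":1,"delta_pos":[0,0,-0.3],"rotation":[0,0,0]},{"grip":1,"delta_pos":[0,0,-0.4],"rotation":[0,0,0]},{"grip":1,"delta_pos":[0,0,-0.4],"rotation":[0,0,0]}]' |grep -E 'tool|open|ori'
python3 plan.py .4055,-.3325,.275,-171.3
```

```text
tool_pos: [0.6398, 0.1783, 0.0312]
force: [-0.1, 0.5, 0.8]
gripper_force: 0.0
tool_pos: [0.639, 0.1783, 0.0297]
force: [-0.8, 1.1, 6.1]
opening: 0.0637
gripper_force: 30.0
tool_pos: [0.6407, 0.1789, 0.1337]
opening: 0.0636
tool_pos: [0.6382, 0.178, 0.2289]
opening: 0.0638
tool_pos: [0.639, 0.1782, 0.2698]
orientation: [179.9, 0.1, -171.3]
opening: 0.0638
t 31.8 [0.639  0.1782 0.2698] [ 1.799e+02  1.000e-01 -1.713e+02] open 0.0638 F [ 0.8  0.3 -2.4] j6 -114
  -> (0.4055, -0.3325, 0.275, -171.3) shift [ 3.079 -4.696 -0.065] turn [ 0.001  0.002 -0.   ]
```

```bash
python3 -m creep '[{"grip":1,"delta_pos":[0.2,-0.31,0],"rotation":[0,0,0]},{"grip":1,"delta_pos":[0.41,-0.62,0],"rotation":[0,0,0]},{"grip":1,"delta_pos":[0.62,-0.94,0],"rotation":[0,0,0]}]' |grep -E 'open|tool'
python3 -m creep '[{"grip":1,"delta_pos":[0.2,-0.31,0],"rotation":[0,0,0]},{"grip":1,"delta_pos":[0.41,-0.62,0],"rotation":[0,0,0]},{"grip":1,"delta_pos":[0.62,-0.94,0],"rotation":[0,0,0]}]' |grep -E 'open|tool'
python3 -m creep '[{"grip":1,"delta_pos":[0.2,-0.31,0],"rotation":[0,0,0]},{"grip":1,"delta_pos":[0.41,-0.62,0],"rotation":[0,0,0]},{"grip":1,"delta_pos":[0.62,-0.94,0],"rotation":[0,0,0]}]' |grep -E 'open|tool'
python3 -m creep '[{"grip":1,"delta_pos":[0.2,-0.31,0],"rotation":[0,0,0]},{"grip":1,"delta_pos":[0.41,-0.62,0],"rotation":[0,0,0]},{"grip":1,"delta_pos":[0.62,-0.94,0],"rotation":[0,0,0]}]' |grep -E 'open|tool'
python3 -m creep '[{"grip":1,"delta_pos":[0.2,-0.31,0],"rotation":[0,0,0]},{"grip":1,"delta_pos":[0.41,-0.62,0],"rotation":[0,0,0]},{"grip":1,"delta_pos":[0.62,-0.94,0],"rotation":[0,0,0]},{"grip":1,"delta_pos":[0.62,-0.94,0.1],"rotation":[0,0,0]},{"grip":1,"delta_pos":[0.62,-0.94,0.1],"rotation":[0,0,0]}]' |grep -E 'open|tool'
python3 plan.py .4055,-.3325,.243,-171.3 .4055,-.3325,.225,-171.3
```

```text
tool_pos: [0.59, 0.0747, 0.2665]
opening: 0.0637
tool_pos: [0.5428, -0.0279, 0.267]
opening: 0.0641
tool_pos: [0.4958, -0.1301, 0.2671]
opening: 0.0637
tool_pos: [0.4488, -0.2323, 0.2672]
opening: 0.0639
tool_pos: [0.4015, -0.3336, 0.2559]
opening: 0.0638
t 33.5 [ 0.4015 -0.3336  0.2559] [ 179.8   -0.2 -171.5] open 0.0638 F [ 0.1  0.5 -1.6] j6 -63
  -> (0.4055, -0.3325, 0.243, -171.3) shift [-0.041  0.005  0.129] turn [ 0.002 -0.002 -0.002]
  -> (0.4055, -0.3325, 0.225, -171.3) shift [ 0.   -0.    0.18] turn [0. 0. 0.]
```

```bash
python3 -m creep '[{"grip":1,"delta_pos":[-0.03,0.005,0],"rotation":[0,0,0]},{"grip":1,"delta_pos":[-0.03,0.005,0.13],"rotation":[0,0,0]},{"grip":1,"delta_pos":[-0.03,0.005,0.13],"rotation":[0,0,0]},{"grip":1,"delta_pos":[-0.03,0.005,0.13],"rotation":[0,0,0]}]' |grep -E 'open|tool|force|ori'
python3 plan.py .4055,-.3325,.225,-171.3
```

```text
tool_pos: [0.4062, -0.3321, 0.2451]
orientation: [180.0, -0.1, -171.2]
force: [-0.4, 0.2, -1.0]
opening: 0.0638
gripper_force: 30.0
t 33.9 [ 0.4062 -0.3321  0.2451] [ 1.800e+02 -1.000e-01 -1.712e+02] open 0.0638 F [-0.4  0.2 -1. ] j6 -63
  -> (0.4055, -0.3325, 0.225, -171.3) shift [ 0.007 -0.003  0.201] turn [ 0.    -0.001  0.001]
```

```bash
python3 -m creep '[{"grip":1,"delta_pos":[0.007,-0.003,0.07],"rotation":[0,0,0]},{"grip":1,"delta_pos":[0.007,-0.003,0.12],"rotation":[0,0,0]},{"grip":1,"delta_pos":[0.007,-0.003,0.16],"rotation":[0,0,0]},{"grip":1,"delta_pos":[0.007,-0.003,0.195],"rotation":[0,0,0]},{"grip":1,"delta_pos":[0.007,-0.003,0.195],"rotation":[0,0,0]}]' |grep -E 'open|tool|force|ori'
python3 -m creep '[{"grip":0.1,"delta_pos":[0,0,0],"rotation":[0,0,0]},{"grip":0.1,"delta_pos":[0,0,0],"rotation":[0,0,0]},{"grip":0,"delta_pos":[0,0,0],"rotation":[0,0,0]},{"grip":0,"delta_pos":[0,0,0],"rotation":[0,0,0]}]' |grep -E 'open|tool|force'
python3 -m creep '[{"grip":0,"delta_pos":[0,0,-0.3],"rotation":[0,0,0]},{"grip":0,"delta_pos":[0,0,-0.6],"rotation":[0,0,0]},{"grip":0,"delta_pos":[0,0,-0.8],"rotation":[0,0,0]},{"grip":0,"delta_pos":[0,0,-0.8],"rotation":[0,0,0]}]' |grep -E 'open|tool|force'
python3 plan.py .6,-.02,.3,-171.3
```

```text
tool_pos: [0.4052, -0.3331, 0.2255]
orientation: [180.0, -0.0, -171.3]
force: [-0.4, 0.0, -1.9]
opening: 0.0638
gripper_force: 30.0
tool_pos: [0.4055, -0.3332, 0.2264]
force: [0.1, 0.2, 0.5]
opening: 0.0864
gripper_force: 0.0
tool_pos: [0.4066, -0.3339, 0.3095]
force: [-0.1, 0.8, -0.2]
opening: 0.0878
gripper_force: 0.0
t 35.1 [ 0.4066 -0.3339  0.3095] [-179.8    0.3 -171.3] open 0.0878 F [-0.1  0.8 -0.2] j6 -63
  -> (0.6, -0.02, 0.3, -171.3) shift [-2.388  2.81   0.096] turn [-0.002  0.003  0.   ]
```

```bash
python3 -m creep '[{"grip":0,"delta_pos":[-0.4,0.47,0],"rotation":[0,0,0]},{"grip":0,"delta_pos":[-0.8,0.94,0],"rotation":[0,0,0]},{"grip":0,"delta_pos":[-0.8,0.94,0],"rotation":[0,0,0]}]' |grep -E 'tool'
python3 -m creep '[{"grip":0,"delta_pos":[-0.4,0.47,0],"rotation":[0,0,0]},{"grip":0,"delta_pos":[-0.8,0.94,0],"rotation":[0,0,0]},{"grip":0,"delta_pos":[-0.8,0.94,0],"rotation":[0,0,0]}]' |grep -E 'tool'
python3 -m creep '[{"grip":0,"delta_pos":[-0.4,0.47,0],"rotation":[0,0,0]},{"grip":0,"delta_pos":[-0.8,0.94,0],"rotation":[0,0,0]},{"grip":0,"delta_pos":[-0.8,0.94,0],"rotation":[0,0,0]},{"grip":0,"delta_pos":[-0.8,0.94,0],"rotation":[0,0,0]}]' |grep -E 'tool'
python3 - <<'E'
from h import *
a=snap('scene','scene6.png');b=snap('side','side6.png');w=snap('wrist','wrist6.png')
print('plate exp px', proj(w,[.449,-.157,.05]),proj(w,[.4055,-.3325,.231]))
A=cv2.resize(a['color'][130:330,130:330],(400,400),interpolation=cv2.INTER_CUBIC)
B=cv2.resize(b['color'][60:260,330:530],(400,400),interpolation=cv2.INTER_CUBIC)
cv2.imwrite('pics/ab6.png',np.hstack([A,B])[:,:,::-1])
E
```

```text
tool_pos: [0.4712, -0.2259, 0.3056]
tool_pos: [0.5364, -0.1202, 0.3053]
tool_pos: [0.601, -0.0154, 0.3045]
plate exp px [203.79494966  45.45633867] [-305.98712177 -241.75442249]
```

View pics/ab6.png

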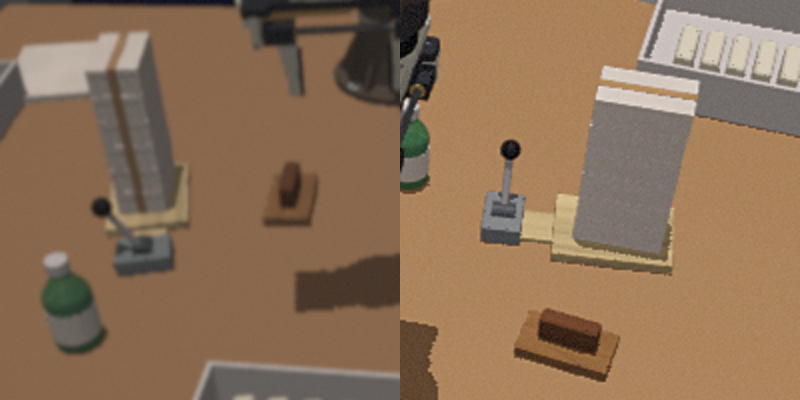

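View pics/wrist6.png

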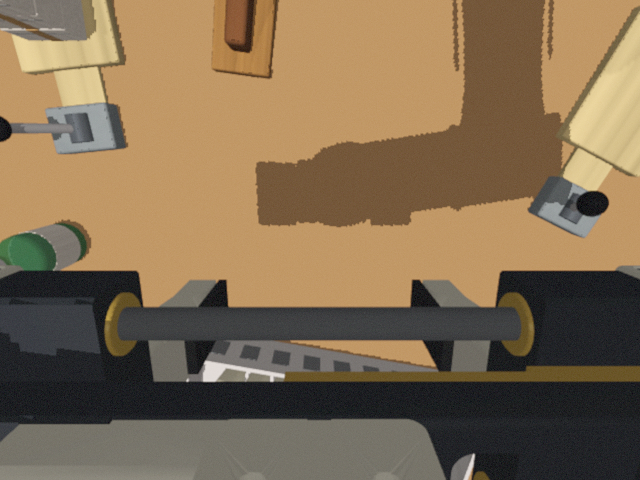

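The column of six is straight, at left-crop (130,120). The plate was knocked: its side-view centre went from (400,217) to about (413,231). I'll measure it again from the wrist and side cameras.

```bash
python3 -m creep '[{"grip":0,"delta_pos":[0.45,-0.45,0],"rotation":[0,0,0]},{"grip":0,"delta_pos":[0.85,-0.85,0],"rotation":[0,0,0]},{"grip":0,"delta_pos":[0.85,-0.85,0],"rotation":[0,0,0]},{"grip":0,"delta_pos":[0.85,-0.85,0],"rotation":[0,0,0]}]' |grep -E 'tool'
python3 - <<'E'
from h import *
w=snap('wrist','wrist7.png')
im=cv2.cvtColor(w['color'],cv2.COLOR_RGB2HSV)
for c in [(.449,-.157,.016),(.43,-.145,.016)]: print(proj(w,c).round())
for y in range(10,260,25): print(y,[tuple(map(int,im[y,x])) for x in range(120,420,30)])
E
```

```text
tool_pos: [0.5265, -0.1178, 0.307]
[295. 138.]
[308. 122.]
10 [(16, 32, 119), (9, 22, 117), (21, 92, 203), (17, 120, 193), (17, 122, 193), (16, 120, 194), (16, 115, 193), (17, 118, 193), (16, 116, 193), (17, 120, 192)]
35 [(22, 23, 121), (15, 26, 118), (21, 90, 213), (16, 116, 195), (16, 120, 193), (17, 120, 191), (16, 120, 194), (16, 121, 192), (16, 124, 192), (16, 118, 194)]
60 [(15, 29, 139), (16, 27, 121), (19, 107, 133), (17, 118, 195), (16, 117, 194), (16, 120, 193), (16, 124, 183), (17, 156, 182), (16, 125, 184), (16, 117, 194)]
85 [(20, 25, 122), (17, 30, 121), (19, 106, 135), (17, 122, 192), (16, 120, 194), (16, 119, 195), (16, 149, 183), (12, 151, 147), (17, 126, 193), (17, 122, 193)]
110 [(18, 25, 121), (18, 28, 120), (21, 100, 140), (16, 120, 194), (16, 115, 195), (16, 121, 194), (17, 146, 184), (12, 154, 144), (17, 118, 195), (17, 121, 194)]
135 [(21, 83, 236), (21, 88, 220), (22, 84, 221), (17, 122, 193), (17, 122, 192), (17, 121, 194), (16, 152, 186), (15, 165, 125), (17, 122, 194), (17, 118, 193)]
160 [(16, 124, 192), (22, 85, 224), (21, 85, 225), (16, 118, 193), (16, 118, 195), (15, 121, 124), (15, 130, 116), (15, 128, 118), (15, 133, 117), (15, 135, 117)]
185 [(17, 125, 192), (21, 92, 172), (95, 9, 169), (16, 118, 194), (16, 122, 193), (14, 126, 117), (17, 136, 114), (17, 141, 114), (16, 129, 115), (15, 141, 116)]
210 [(16, 120, 193), (15, 7, 138), (96, 7, 174), (17, 119, 195), (16, 123, 193), (15, 137, 115), (15, 131, 117), (14, 124, 115), (15, 125, 114), (15, 140, 115)]
235 [(17, 121, 192), (17, 120, 194), (16, 120, 195), (16, 120, 194), (16, 117, 194), (16, 120, 194), (16, 123, 193), (17, 122, 192), (17, 122, 193), (16, 120, 194)]
```

View pics/wrist7.png

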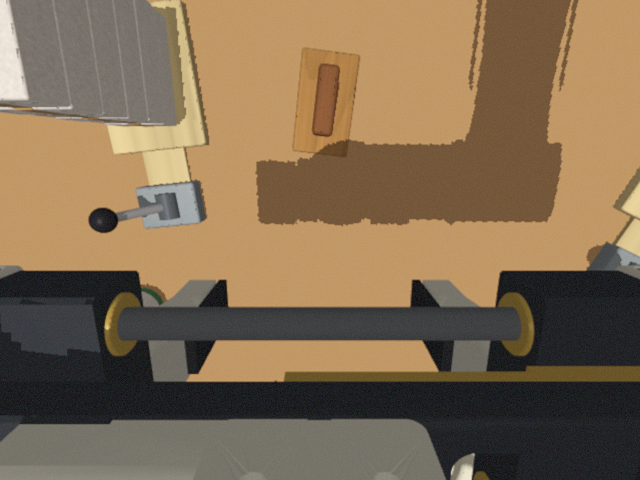

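The wrist view shows the plate with corners at about (303,48), (360,55), (346,156) and (293,150), and its bar at (326,100).

Run:
```python
from rough import *
w=snap('wrist');b=snap('side');a=snap('scene')
P=np.array([ray(w,p,.016)[:2] for p in [(303,48),(360,55),(346,156),(293,150)]])*1000
print('wrist plate',cv2.minAreaRect(P.astype(np.float32)))
def blob(s,f,roi,z):
    im=cv2.cvtColor(s['color'],cv2.COLOR_RGB2HSV);x0,y0,x1,y1=roi
    m=np.zeros(im.shape[:2],np.uint8);m[y0:y1,x0:x1]=f(im[y0:y1,x0:x1].astype(int))*255
    m=cv2.morphologyEx(m,cv2.MORPH_OPEN,np.ones((3,3)))
    c=max(cv2.findContours(m,cv2.RETR_EXTERNAL,cv2.CHAIN_APPROX_NONE)[0],key=cv2.contourArea)
    Q=np.array([ray(s,p,z)[:2] for p in c[:,0]])*1000
    return c[:,0].mean(0).round(1),cv2.minAreaRect(Q.astype(np.float32))
print('wrist bar',blob(w,lambda h:(h[...,0]<=13)&(h[...,1]>135)&(h[...,2]>85),(295,50,350,150),.05))
print('side bar',blob(b,lambda h:(h[...,2]<100),(395,205,440,245),.05))
print('scene bar',blob(a,lambda h:(h[...,2]<90),(255,195,300,245),.05))
# bar top end points by eye in side/scene crops (ab6)
t=tri([(a,(275,214)),(b,(415.5,218))]);print('bar top centre 2 views',t)
```

```text
wrist plate ((408.8465881347656, -127.46922302246094), (108.30286407470703, 62.417152404785156), 1.7062686681747437)
wrist bar (array([324.7,  99.3]), ((408.0270690917969, -128.87063598632812), (68.12960052490234, 21.08017921447754), 1.880338430404663))
side bar (array([413.6, 228.4]), ((400.86053466796875, -101.93362426757812), (71.70260620117188, 31.1706485748291), 1.2625263929367065))
scene bar (array([274.7, 223.4]), ((436.6045227050781, -122.11399841308594), (97.3409194946289, 29.12372589111328), 2.398861885070801))
bar top centre 2 views [ 0.40495735 -0.12669989  0.05783185]
```

```bash
python3 plan.py .4085,-.128,.307,-178.2 .4085,-.128,.1,-178.2 .4085,-.128,.042,-178.2
```

```text
t 36.9 [ 0.529  -0.115   0.3062] [ 180.     0.  -171.3] open 0.0874 F [0.9 0.3 0.4] j6 -90
  -> (0.4085, -0.128, 0.307, -178.2) shift [ 1.21   0.054 -0.009] turn [0.    0.    0.077]
  -> (0.4085, -0.128, 0.1, -178.2) shift [ 0.   -0.    2.07] turn [0. 0. 0.]
  -> (0.4085, -0.128, 0.042, -178.2) shift [ 0.   -0.    0.58] turn [0. 0. 0.]
```

```bash
python3 -m creep '[{"grip":0,"delta_pos":[0.3,0.02,0],"rotation":[0,0,0]},{"grip":0,"delta_pos":[0.6,0.03,0],"rotation":[0,0,0]},{"grip":0,"delta_pos":[0.6,0.03,0.4],"rotation":[0,0,0]},{"grip":0,"delta_pos":[0.6,0.03,0.8],"rotation":[0,0,0]}]' |grep -E 'tool'
python3 -m creep '[{"grip":0,"delta_pos":[0.3,0.01,0],"rotation":[0,0,0.04]},{"grip":0,"delta_pos":[0.61,0.02,0.2],"rotation":[0,0,0.077]},{"grip":0,"delta_pos":[0.61,0.02,0.5],"rotation":[0,0,0.077]},{"grip":0,"delta_pos":[0.61,0.02,0.8],"rotation":[0,0,0.077]},{"grip":0,"delta_pos":[0.61,0.02,0.8],"rotation":[0,0,0.077]}]' |grep -E 'tool'
python3 -m creep '[{"grip":0,"delta_pos":[0,0,0.2],"rotation":[0,0,0]},{"grip":0,"delta_pos":[0,0,0.4],"rotation":[0,0,0]},{"grip":0,"delta_pos":[0,0,0.4],"rotation":[0,0,0]},{"grip":0,"delta_pos":[0,0,0.4],"rotation":[0,0,0]}]' |grep -E 'tool'
python3 plan.py .4085,-.128,.042,-178.2
```

```text
tool_pos: [0.4697, -0.1204, 0.2264]
tool_pos: [0.4063, -0.128, 0.1431]
tool_pos: [0.4093, -0.1282, 0.107]
t 38.2 [ 0.4093 -0.1282  0.107 ] [-180.    -0.  -178.2] open 0.0878 F [ 0.4 -0.   0.6] j6 -97
  -> (0.4085, -0.128, 0.042, -178.2) shift [0.008 0.002 0.65 ] turn [-0. -0.  0.]
```

```bash
python3 -m creep '[{"grip":0,"delta_pos":[0.01,0,0.3],"rotation":[0,0,0]},{"grip":0,"delta_pos":[0.01,0,0.55],"rotation":[0,0,0]},{"grip":0,"delta_pos":[0.01,0,0.64],"rotation":[0,0,0]},{"grip":0,"delta_pos":[0.01,0,0.64],"rotation":[0,0,0]},{"grip":0,"delta_pos":[0.01,0,0.64],"rotation":[0,0,0]}]' |grep -E 'tool|force'
python3 -m creep '[{"grip":1,"delta_pos":[0,0,0],"rotation":[0,0,0]},{"grip":1,"delta_pos":[0,0,0],"rotation":[0,0,0]},{"grip":1,"delta_pos":[0,0,0],"rotation":[0,0,0]},{"grip":1,"delta_pos":[0,0,0],"rotation":[0,0,0]},{"grip":1,"delta_pos":[0,0,0],"rotation":[0,0,0]}]' |grep -E 'tool|open|force'
python3 -m creep '[{"grip":1,"delta_pos":[0,0,0],"rotation":[0,0,0]},{"grip":1,"delta_pos":[0,0,0],"rotation":[0,0,0]},{"grip":1,"delta_pos":[0,0,0],"rotation":[0,0,0]},{"grip":1,"delta_pos":[0,0,0],"rotation":[0,0,0]}]' |grep -E 'tool|open|force'
python3 plan.py .4085,-.128,.31,-178.2
```

```text
tool_pos: [0.4085, -0.1283, 0.0432]
force: [0.4, -0.3, 0.8]
gripper_force: 0.0
tool_pos: [0.4075, -0.1284, 0.0422]
force: [-0.6, -1.0, 0.4]
opening: 0.0533
gripper_force: 0.0
tool_pos: [0.4074, -0.1284, 0.042]
force: [0.2, -0.1, -1.0]
opening: 0.0218
gripper_force: 30.0
t 39.6 [ 0.4074 -0.1284  0.042 ] [-180.    -0.  -178.2] open 0.0218 F [ 0.2 -0.1 -1. ] j6 -97
  -> (0.4085, -0.128, 0.31, -178.2) shift [-0.011  0.003 -2.68 ] turn [-0. -0. -0.]
```

```bash
python3 -m creep '[{"grip":1,"delta_pos":[0,0,-0.3],"rotation":[0,0,0]},{"grip":1,"delta_pos":[0,0,-0.6],"rotation":[0,0,0]},{"grip":1,"delta_pos":[0,0,-0.9],"rotation":[0,0,0]}]' |grep -E 'tool|open'
python3 -m creep '[{"grip":1,"delta_pos":[0,0,-0.3],"rotation":[0,0,0]},{"grip":1,"delta_pos":[0,0,-0.6],"rotation":[0,0,0]},{"grip":1,"delta_pos":[0,0,-0.9],"rotation":[0,0,0]}]' |grep -E 'tool|open'
python3 -m creep '[{"grip":1,"delta_pos":[0,0,-0.3],"rotation":[0,0,-0.04]},{"grip":1,"delta_pos":[0,0,-0.6],"rotation":[0,0,-0.077]},{"grip":1,"delta_pos":[0,0,-0.92],"rotation":[0,0,-0.077]},{"grip":1,"delta_pos":[0,0,-0.92],"rotation":[0,0,-0.077]}]' |grep -E 'tool|open'
python3 plan.py .4045,-.3327,.31,-171.3
python3 - <<'E'
from h import *
s=snap('scene','scene8.png')
cv2.imwrite('pics/c8.png',cv2.resize(s['color'][60:300,130:370,::-1],None,fx=2,fy=2,interpolation=cv2.INTER_CUBIC))
E
```

```text
tool_pos: [0.4067, -0.1284, 0.1327]
opening: 0.0216
tool_pos: [0.4067, -0.1284, 0.223]
opening: 0.0221
tool_pos: [0.409, -0.1286, 0.3179]
opening: 0.0221
t 40.6 [ 0.409  -0.1286  0.3179] [-179.9    0.4 -171.3] open 0.0221 F [ 0.8 -0.3 -2. ] j6 -90
  -> (0.4045, -0.3327, 0.31, -171.3) shift [ 0.355 -2.011  0.08 ] turn [-0.001  0.004  0.   ]
```

View pics/c8.png

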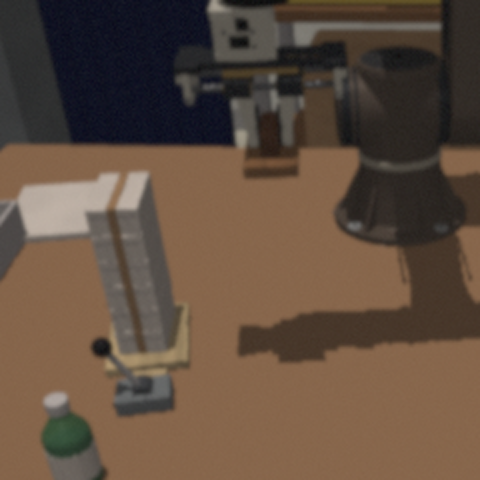

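The plate hangs level in the gripper at crop (270,165), and the column is square. I'll carry it over.

```bash
python3 -m creep '[{"grip":1,"delta_pos":[0.06,-0.33,0],"rotation":[0,0,0]},{"grip":1,"delta_pos":[0.12,-0.66,0],"rotation":[0,0,0]},{"grip":1,"delta_pos":[0.18,-1,0],"rotation":[0,0,0]}]' |grep -E 'open|tool'
python3 -m creep '[{"grip":1,"delta_pos":[0.06,-0.33,0],"rotation":[0,0,0]},{"grip":1,"delta_pos":[0.12,-0.66,0],"rotation":[0,0,0]},{"grip":1,"delta_pos":[0.18,-1,0],"rotation":[0,0,0]},{"grip":1,"delta_pos":[0.18,-1,0.2],"rotation":[0,0,0]},{"grip":1,"delta_pos":[0.18,-1,0.2],"rotation":[0,0,0]}]' |grep -E 'open|tool'
python3 -m creep '[{"grip":1,"delta_pos":[0,0,0],"rotation":[0,0,0]},{"grip":1,"delta_pos":[0,0,0],"rotation":[0,0,0]}]' |grep -E 'open|tool|force|ori'
python3 plan.py .4045,-.3327,.274,-171.3
```

```text
tool_pos: [0.404, -0.2305, 0.3125]
opening: 0.0215
tool_pos: [0.4, -0.3311, 0.2896]
opening: 0.0219
tool_pos: [0.4023, -0.3311, 0.2944]
orientation: [-180.0, 0.0, -171.2]
force: [0.1, 0.3, -0.8]
opening: 0.0219
gripper_force: 30.0
t 41.6 [ 0.4023 -0.3311  0.2944] [-180.     0.  -171.2] open 0.0219 F [ 0.1  0.3 -0.8] j6 -63
  -> (0.4045, -0.3327, 0.274, -171.3) shift [-0.019 -0.019  0.204] turn [-0.     0.     0.001]
```

```bash
python3 -m creep '[{"grip":1,"delta_pos":[-0.02,-0.02,0],"rotation":[0,0,0]},{"grip":1,"delta_pos":[-0.02,-0.02,0.07],"rotation":[0,0,0]},{"grip":1,"delta_pos":[-0.02,-0.02,0.12],"rotation":[0,0,0]},{"grip":1,"delta_pos":[-0.02,-0.02,0.17],"rotation":[0,0,0]},{"grip":1,"delta_pos":[-0.02,-0.02,0.17],"rotation":[0,0,0]}]' |grep -E 'open|tool|force|ori'
python3 plan.py .4045,-.3327,.2735,-171.3
python3 - <<'E'
from h import *
a=snap('scene');b=snap('side')
A=cv2.resize(a['color'][130:230,150:250],(400,400),interpolation=cv2.INTER_CUBIC)
B=cv2.resize(b['color'][60:160,390:490],(400,400),interpolation=cv2.INTER_CUBIC)
cv2.imwrite('pics/ab9.png',np.hstack([A,B])[:,:,::-1])
E
```

```text
tool_pos: [0.404, -0.3329, 0.2761]
orientation: [179.9, -0.1, -171.3]
force: [-1.1, -0.5, -2.5]
opening: 0.0221
gripper_force: 30.0
t 42.1 [ 0.404  -0.3329  0.2761] [ 1.799e+02 -1.000e-01 -1.713e+02] open 0.0221 F [-1.1 -0.5 -2.5] j6 -63
  -> (0.4045, -0.3327, 0.2735, -171.3) shift [-0.005  0.001  0.026] turn [ 0.001 -0.001  0.   ]
```

View pics/ab9.png

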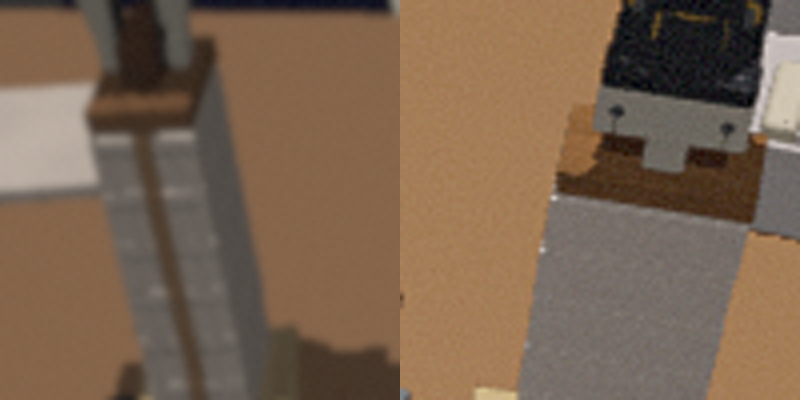

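The plate sits just above the column, aligned at both edges: (140,110) in the left crop and (660,205) in the right. I'll lower the last 3 mm, release and rise.

```bash
python3 -m creep '[{"grip":1,"delta_pos":[0,0,0.015],"rotation":[0,0,0]},{"grip":1,"delta_pos":[0,0,0.03],"rotation":[0,0,0]},{"grip":1,"delta_pos":[0,0,0.03],"rotation":[0,0,0]}]' |grep -E 'open|tool|force|ori'
python3 -m creep '[{"grip":0.6,"delta_pos":[0,0,0],"rotation":[0,0,0]},{"grip":0.6,"delta_pos":[0,0,0],"rotation":[0,0,0]},{"grip":0.5,"delta_pos":[0,0,0],"rotation":[0,0,0]},{"grip":0.4,"delta_pos":[0,0,0],"rotation":[0,0,0]},{"grip":0.4,"delta_pos":[0,0,0],"rotation":[0,0,0]}]' |grep -E 'open|tool|force'
python3 -m creep '[{"grip":0.4,"delta_pos":[0,0,-0.1],"rotation":[0,0,0]},{"grip":0.4,"delta_pos":[0,0,-0.3],"rotation":[0,0,0]},{"grip":0.4,"delta_pos":[0,0,-0.6],"rotation":[0,0,0]},{"grip":0.4,"delta_pos":[0,0,-0.8],"rotation":[0,0,0]},{"grip":0.4,"delta_pos":[0,0,-0.8],"rotation":[0,0,0]}]' |grep -E 'open|tool|force'
python3 plan.py .5,-.2,.35,-171.3
```

```text
tool_pos: [0.4043, -0.3331, 0.2739]
orientation: [180.0, -0.0, -171.3]
force: [-0.1, -1.5, -2.1]
opening: 0.0222
gripper_force: 30.0
tool_pos: [0.4045, -0.3332, 0.2742]
force: [-1.2, 0.0, -0.9]
opening: 0.0509
gripper_force: 0.0
tool_pos: [0.4054, -0.334, 0.3581]
force: [0.5, -0.2, 0.3]
opening: 0.0524
gripper_force: 0.0
t 43.5 [ 0.4054 -0.334   0.3581] [-179.8    0.3 -171.3] open 0.0524 F [ 0.5 -0.2  0.3] j6 -63
  -> (0.5, -0.2, 0.35, -171.3) shift [-1.138  1.182  0.082] turn [-0.002  0.003  0.   ]
```

```bash
python3 - <<'E'
from rough import *
b=snap('side','side10.png');a=snap('scene','scene10.png');w=snap('wrist')
for h in (.3,.4,.5,.6,.7,.8): print(h,proj(b,[.478,0,h]).round(),proj(a,[.4714,.1586,h]).round())
A=cv2.resize(a['color'][130:290,140:300],(400,400),interpolation=cv2.INTER_CUBIC)
B=cv2.resize(b['color'][60:220,360:520],(400,400),interpolation=cv2.INTER_CUBIC)
cv2.imwrite('pics/ab10.png',np.hstack([A,B])[:,:,::-1])
E
python3 plan.py .553,-.385,.36,-171.3 .553,-.385,.36,98 .553,-.385,.36,8.7
```

```text
0.3 [373. 166.] [385. 142.]
0.4 [376. 124.] [388.  98.]
0.5 [381.  75.] [392.  48.]
0.6 [386.  19.] [396.  -9.]
0.7 [391. -49.] [400. -76.]
0.8 [ 399. -129.] [ 405. -153.]
t 43.7 [ 0.4043 -0.333   0.3539] [ 180.     0.  -171.3] open 0.0527 F [ 1.1 -0.7 -0.8] j6 -63
  -> (0.553, -0.385, 0.36, -171.3) shift [-1.392 -0.739 -0.061] turn [0. 0. 0.]
  -> (0.553, -0.385, 0.36, 98.0) shift [0. 0. 0.] turn [ 0.    -0.     1.008]
  -> (0.553, -0.385, 0.36, 8.7) shift [0. 0. 0.] turn [ 0.    -0.     0.992]
```

View pics/ab10.png

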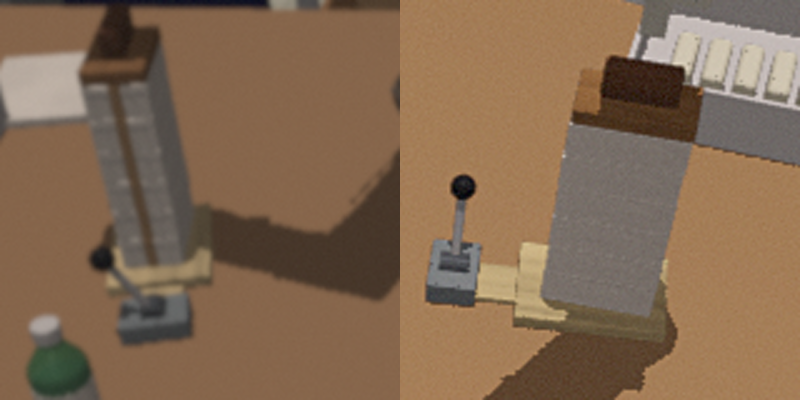

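The plate lies square on the column with its bar up, released. Lever_b's knob is at left-crop (101,259), leaning to the board's -y side. Before pushing I'll move beyond it and turn the tool half round, so the wrist camera faces away from the column.

```bash
python3 -m creep '[{"grip":1,"delta_pos":[-0.35,-0.19,-0.05],"rotation":[0,0,0]},{"grip":1,"delta_pos":[-0.7,-0.37,-0.05],"rotation":[0,0,0]},{"grip":1,"delta_pos":[-0.7,-0.37,-0.05],"rotation":[0,0,0]}]' |grep -E 'tool'
python3 -m creep '[{"grip":1,"delta_pos":[-0.35,-0.19,0],"rotation":[0,0,0]},{"grip":1,"delta_pos":[-0.7,-0.37,0],"rotation":[0,0,0]},{"grip":1,"delta_pos":[-0.7,-0.37,0],"rotation":[0,0,0]}]' |grep -E 'tool'
python3 -m creep '[{"grip":1,"delta_pos":[0,0,0],"rotation":[0,0,-0.09]},{"grip":1,"delta_pos":[0,0,0],"rotation":[0,0,-0.18]},{"grip":1,"delta_pos":[0,0,0],"rotation":[0,0,-0.27]},{"grip":1,"delta_pos":[0,0,0],"rotation":[0,0,-0.36]},{"grip":1,"delta_pos":[0,0,0],"rotation":[0,0,-0.45]}]' |grep -E 'tool|ori'
python3 -m creep '[{"grip":1,"delta_pos":[0,0,0],"rotation":[0,0,-0.09]},{"grip":1,"delta_pos":[0,0,0],"rotation":[0,0,-0.18]},{"grip":1,"delta_pos":[0,0,0],"rotation":[0,0,-0.27]},{"grip":1,"delta_pos":[0,0,0],"rotation":[0,0,-0.36]},{"grip":1,"delta_pos":[0,0,0],"rotation":[0,0,-0.45]}]' |grep -E 'tool|ori'
python3 -m creep '[{"grip":1,"delta_pos":[0,0,0],"rotation":[0,0,-0.09]},{"grip":1,"delta_pos":[0,0,0],"rotation":[0,0,-0.18]},{"grip":1,"delta_pos":[0,0,0],"rotation":[0,0,-0.27]},{"grip":1,"delta_pos":[0,0,0],"rotation":[0,0,-0.36]},{"grip":1,"delta_pos":[0,0,0],"rotation":[0,0,-0.45]}]' |grep -E 'tool|ori'
python3 -m creep '[{"grip":1,"delta_pos":[0,0,0],"rotation":[0,0,-0.09]},{"grip":1,"delta_pos":[0,0,0],"rotation":[0,0,-0.18]},{"grip":1,"delta_pos":[0,0,0],"rotation":[0,0,-0.27]},{"grip":1,"delta_pos":[0,0,0],"rotation":[0,0,-0.36]},{"grip":1,"delta_pos":[0,0,0],"rotation":[0,0,-0.45]}]' |grep -E 'tool|ori'
python3 -m creep '[{"grip":1,"delta_pos":[0,0,0],"rotation":[0,0,-0.09]},{"grip":1,"delta_pos":[0,0,0],"rotation":[0,0,-0.18]},{"grip":1,"delta_pos":[0,0,0],"rotation":[0,0,-0.2]},{"grip":1,"delta_pos":[0,0,0],"rotation":[0,0,-0.2]}]' |grep -E 'tool|ori|open'
python3 - <<'E'
from rough import *
a,b=snap('scene'),snap('side')
def knob(s,roi):
    x0,y0,x1,y1=roi;g=cv2.cvtColor(s['color'],cv2.COLOR_RGB2GRAY)[y0:y1,x0:x1]
    m=(g<45).astype(np.uint8);n,l,st,c=cv2.connectedComponentsWithStats(m);i=1+np.argmax(st[1:,4]);print(st[i]);return c[i]+[x0,y0]
ka,kb=knob(a,(165,220,195,245)),knob(b,(375,122,395,145));print('tip',ka,kb,tri([(a,ka),(b,kb)]).round(4))
print('block top centre',tri([(a,(201.5,255.5)),(b,(382.5,158))]).round(4))
E
python3 plan.py .553,-.385,.15,8.7 .553,-.385,.085,8.7
```

```text
tool_pos: [0.482, -0.3598, 0.3559]
tool_pos: [0.5566, -0.3856, 0.3548]
tool_pos: [0.5533, -0.3848, 0.3582]
orientation: [179.9, -0.0, -130.5]
tool_pos: [0.5533, -0.3848, 0.3582]
orientation: [179.9, 0.0, -90.0]
tool_pos: [0.5533, -0.3848, 0.3583]
orientation: [180.0, 0.1, -49.5]
tool_pos: [0.5533, -0.3848, 0.3582]
orientation: [-180.0, 0.1, -9.0]
tool_pos: [0.5534, -0.3849, 0.3584]
orientation: [-180.0, 0.1, 8.7]
opening: 0.0006
[12 10  8  8 54]
[ 6  8  9 10 70]
tip [180.46296296 233.38888889] [384.97142857 134.48571429] [ 0.5548 -0.3339  0.0909]
block top centre [ 0.5503 -0.3022  0.0285]
t 46.8 [ 0.5536 -0.385   0.3586] [-180.     0.     8.6] open 0.0002 F [-0.3 -0.1 -0.7] j6 117
  -> (0.553, -0.385, 0.15, 8.7) shift [-4.000e-03  1.000e-03  2.086e+00] turn [-0.     0.001 -0.001]
  -> (0.553, -0.385, 0.085, 8.7) shift [ 0.   -0.    0.65] turn [0. 0. 0.]
```

```bash
python3 -m creep '[{"grip":1,"delta_pos":[0.09,0,0.35],"rotation":[0,0,0]},{"grip":1,"delta_pos":[0.09,0,0.7],"rotation":[0,0,0]},{"grip":1,"delta_pos":[0.09,0,1],"rotation":[0,0,0]}]' |grep -E 'tool|force'
python3 -m creep '[{"grip":1,"delta_pos":[0,0,0.35],"rotation":[0,0,0]},{"grip":1,"delta_pos":[0,0,0.7],"rotation":[0,0,0]},{"grip":1,"delta_pos":[0,0,1],"rotation":[0,0,0]}]' |grep -E 'tool|force'
python3 -m creep '[{"grip":1,"delta_pos":[0,0,0.3],"rotation":[0,0,0]},{"grip":1,"delta_pos":[0,0,0.7],"rotation":[0,0,0]},{"grip":1,"delta_pos":[0,0,0.7],"rotation":[0,0,0]},{"grip":1,"delta_pos":[0,0,0.7],"rotation":[0,0,0]}]' |grep -E 'tool|force'
python3 plan.py .5505,-.308,.085,8.7
```

```text
tool_pos: [0.5624, -0.3833, 0.2571]
force: [0.3, -0.5, -0.1]
gripper_force: 0.0
tool_pos: [0.5622, -0.3834, 0.1571]
force: [-0.1, 0.2, 0.1]
gripper_force: 0.0
tool_pos: [0.5627, -0.3839, 0.0891]
force: [-0.2, -0.7, 0.1]
gripper_force: 0.0
t 47.8 [ 0.5627 -0.3839  0.0891] [-1.8e+02  1.0e-01  8.7e+00] open 0.0002 F [-0.2 -0.7  0.1] j6 117
  -> (0.5505, -0.308, 0.085, 8.7) shift [-0.006 -0.769  0.042] turn [-0.     0.001 -0.   ]
```

Push along -y of the tool in small steps, watching the force.

```bash
python3 -m creep '[{"grip":1,"delta_pos":[0,-0.1,0.03],"rotation":[0,0,0]},{"grip":1,"delta_pos":[0,-0.2,0.03],"rotation":[0,0,0]},{"grip":1,"delta_pos":[0,-0.3,0.03],"rotation":[0,0,0]},{"grip":1,"delta_pos":[0,-0.35,0.03],"rotation":[0,0,0]},{"grip":1,"delta_pos":[0,-0.4,0.03],"rotation":[0,0,0]}]' |grep -E 'tool|force'
python3 -m creep '[{"grip":1,"delta_pos":[0,-0.05,0],"rotation":[0,0,0]},{"grip":1,"delta_pos":[0,-0.1,0],"rotation":[0,0,0]},{"grip":1,"delta_pos":[0,-0.15,0],"rotation":[0,0,0]},{"grip":1,"delta_pos":[0,-0.2,0],"rotation":[0,0,0]}]' |grep -E 'tool|force'
python3 -m creep '[{"grip":1,"delta_pos":[0,-0.03,0],"rotation":[0,0,0]},{"grip":1,"delta_pos":[0,-0.06,0],"rotation":[0,0,0]},{"grip":1,"delta_pos":[0,-0.1,0],"rotation":[0,0,0]},{"grip":1,"delta_pos":[0,-0.1,0],"rotation":[0,0,0]}]' |grep -E 'tool|force'
python3 - <<'E'
from h import *
a=snap('scene');b=snap('side')
A=cv2.resize(a['color'][190:290,140:240],(400,400),interpolation=cv2.INTER_CUBIC)
B=cv2.resize(b['color'][90:190,340:440],(400,400),interpolation=cv2.INTER_CUBIC)
cv2.imwrite('pics/ab11.png',np.hstack([A,B])[:,:,::-1])
E
```

```text
tool_pos: [0.5573, -0.3436, 0.0871]
force: [0.2, -1.5, 1.7]
gripper_force: 0.8
tool_pos: [0.5535, -0.324, 0.0858]
force: [0.1, -1.1, 0.3]
gripper_force: 0.5
tool_pos: [0.5522, -0.3141, 0.0859]
force: [-0.2, -0.3, -0.6]
gripper_force: 0.0
```

View pics/ab11.png

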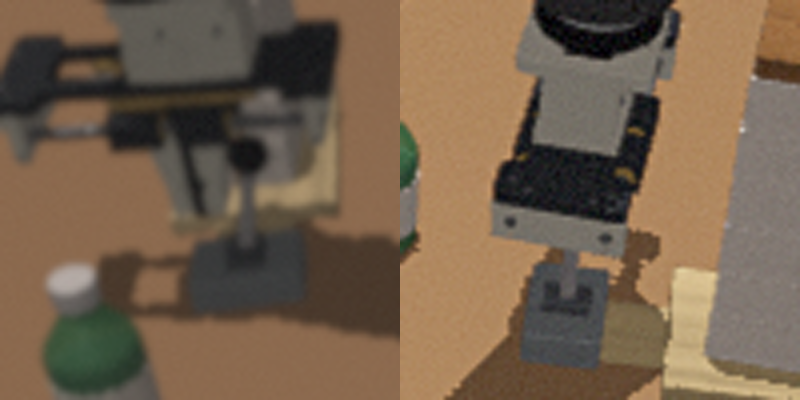

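The lever now stands about upright, knob at left-crop (247,155). I'll push on until the stop is felt.

```bash
python3 -m creep '[{"grip":1,"delta_pos":[0,-0.05,0],"rotation":[0,0,0]},{"grip":1,"delta_pos":[0,-0.1,0],"rotation":[0,0,0]},{"grip":1,"delta_pos":[0,-0.13,0],"rotation":[0,0,0]},{"grip":1,"delta_pos":[0,-0.13,0],"rotation":[0,0,0]}]' |grep -E 'tool|force'
python3 -m creep '[{"grip":1,"delta_pos":[0,-0.03,0],"rotation":[0,0,0]},{"grip":1,"delta_pos":[0,-0.06,0],"rotation":[0,0,0]},{"grip":1,"delta_pos":[0,-0.06,0],"rotation":[0,0,0]}]' |grep -E 'tool|force'
python3 -m creep '[{"grip":1,"delta_pos":[0,-0.03,0],"rotation":[0,0,0]},{"grip":1,"delta_pos":[0,-0.05,0],"rotation":[0,0,0]},{"grip":1,"delta_pos":[0,-0.05,0],"rotation":[0,0,0]}]' |grep -E 'tool|force'
```

```text
tool_pos: [0.5503, -0.3011, 0.0861]
force: [-0.2, 0.8, -0.2]
gripper_force: 0.0
tool_pos: [0.5494, -0.2955, 0.0861]
force: [-0.0, -0.3, 0.7]
gripper_force: 0.1
tool_pos: [0.5491, -0.2918, 0.0866]
force: [0.0, -7.8, -0.5]
gripper_force: 2.9
```

```bash
python3 -m creep '[{"grip":1,"delta_pos":[0,-0.02,0],"rotation":[0,0,0]},{"grip":1,"delta_pos":[0,-0.02,0],"rotation":[0,0,0]},{"grip":1,"delta_pos":[0,-0.02,0],"rotation":[0,0,0]}]' |grep -E 'tool|force'
python3 -m creep '[{"grip":1,"delta_pos":[0,0.2,0],"rotation":[0,0,0]},{"grip":1,"delta_pos":[0,0.5,0],"rotation":[0,0,0]},{"grip":1,"delta_pos":[0,0.9,0],"rotation":[0,0,0]},{"grip":1,"delta_pos":[0,0.9,0],"rotation":[0,0,0]}]' |grep -E 'tool|force'
python3 -m creep '[{"grip":1,"delta_pos":[0,0,-0.4],"rotation":[0,0,0]},{"grip":1,"delta_pos":[0,0,-0.8],"rotation":[0,0,0]},{"grip":1,"delta_pos":[0,0,-1],"rotation":[0,0,0]}]' |grep -E 'tool|force'
python3 -m creep '[{"grip":1,"delta_pos":[0,0,-0.4],"rotation":[0,0,0]},{"grip":1,"delta_pos":[0,0,-0.8],"rotation":[0,0,0]},{"grip":1,"delta_pos":[0,0,-1],"rotation":[0,0,0]},{"grip":1,"delta_pos":[0,0,-1],"rotation":[0,0,0]}]' |grep -E 'tool|force'
python3 - <<'E'
from rough import *
a=snap('scene');b=snap('side')
A=cv2.resize(a['color'][130:290,140:300],(400,400),interpolation=cv2.INTER_CUBIC)
B=cv2.resize(b['color'][60:220,360:520],(400,400),interpolation=cv2.INTER_CUBIC)
cv2.imwrite('pics/ab12.png',np.hstack([A,B])[:,:,::-1])
def knob(s,roi):
    x0,y0,x1,y1=roi;g=cv2.cvtColor(s['color'],cv2.COLOR_RGB2GRAY)[y0:y1,x0:x1]
    n,l,st,c=cv2.connectedComponentsWithStats((g<45).astype(np.uint8));i=1+np.argmax(st[1:,4]);print(st[i]);return c[i]+[x0,y0]
ka=knob(a,(200,220,235,250));kb=knob(b,(370,140,400,170));print(ka,kb,tri([(a,ka),(b,kb)]).round(4))
E
```

```text
tool_pos: [0.5492, -0.291, 0.087]
force: [-0.1, -12.4, 0.0]
gripper_force: 5.4
tool_pos: [0.5623, -0.3813, 0.0857]
force: [-1.0, 0.8, -0.4]
gripper_force: 0.0
tool_pos: [0.563, -0.3782, 0.1897]
force: [0.8, 0.1, 0.1]
gripper_force: 0.0
tool_pos: [0.5632, -0.3781, 0.2904]
force: [0.4, 0.4, -0.0]
gripper_force: 0.0
[ 8  6  9  9 60]
[ 7 10 11 11 87]
[211.91666667 229.63333333] [381.72413793 155.08045977] [ 0.5364 -0.2598  0.0914]
```

View pics/ab12.png

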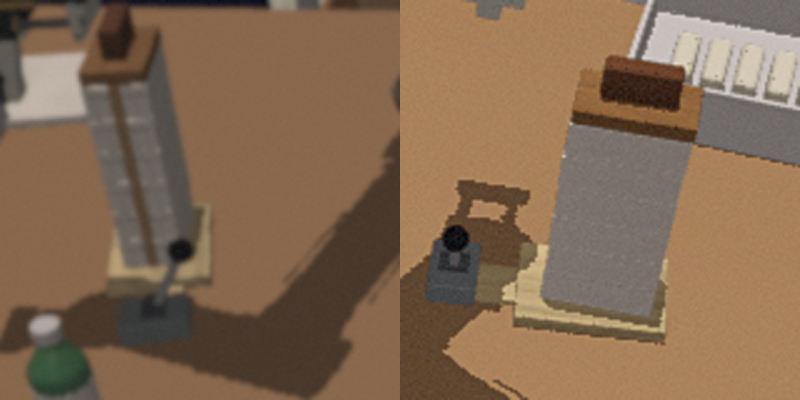

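The knob moved 76 mm, from (0.555, -0.334) to (0.536, -0.260), which is the lever's full throw. The column and plate are still square and the arm is clear, so I'll hand it in.

```bash
python3 -c "
from plant import ctrl
print(ctrl.close_job())"
```

```text
the job is handed in; nothing more can be done
None
```

All five loose cartons are stacked squarely on the first one on board_b, with the cover plate on top (grip bar up) and lever_b then pushed fully over; the job is handed in, but no verdict was returned.

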